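Press a brass cap onto a krar peg in a pump clamp and set it out

TASK

The olive peg lying in the bar clamp has its brass cap only just started: pump the clamp's green trigger until the jaw has pressed the cap fully home on the peg. Then push the white release lever over, away from the peg, and keep pushing so that the jaw slides all the way back to its open stop; finally lift the capped peg out and lay it (do not drop it) flat on the middle of the red tile and let go. Let the trigger alone move the jaw in, do not touch the peg or its cap until the cap is home, leave the black tension knob as it is set and leave the other things on the bench where they are.

Things in the scene. Friction and masses are not known exactly. Their poses are not given: they have to be found in the camera images.
- clamp: Bar clamp fixed to the bench, working along its own y axis. Grey base plate 100 x 400 x 12 mm, origin under it, z up. Dark fixed end stop (face at y -150 mm, top 68 mm high), peg in a wooden cradle, sliding jaw coming from +y with its toothed bar through the dark drive head (y 88 to 148 mm, 48 mm wide, 86 mm high), green trigger on top.
- trigger (a joint): Green pump lever hinged about the clamp's x axis at clamp y 100, z 78 mm, reaching to +y. 0 = up (sprung), 0.5 rad = fully down. Ratchet: each full press takes the jaw 17 to 24 mm in (it may creep back 3); up to a third of a stroke is idle, so press to the bottom and let it up fully. Needs 5 to 22 N. A spring limits the jaw's push: with the cap home it still goes down but the jaw stays.
- trigger_pad (a point): Top middle of the trigger's pad (36 mm wide, 32 mm long along the clamp). Starts about 102 mm above the bench; pressed down it drops about 34 mm (tilting from 0.25 rad nose up to 0.25 rad nose down). Moves with the trigger.
- jaw (a joint): Travel of the sliding jaw, m: 0 = back at its open stop, growing toward the peg (clamp -y); starts at 0 to 0.015, about 0.068 to 0.072 when the cap is home. The ratchet stops it going back until the release lever is pushed over; then it slides with about 3 N.
- jaw_face (a point): Middle of the jaw's pressing face, 45 mm above the bench. The jaw block is 44 mm wide, 24 mm long (from this face toward clamp +y), its top 62 mm above the bench.
- release (a joint): White release lever, an upright plate on the back of the jaw, travelling with it, hinged 16 mm above the bench about the clamp's x axis. 0 = upright (holds, sprung), 0.26 rad = pushed over toward clamp +y, away from the peg, to its stop; past 0.2 the jaw is free. Push its peg side toward +y: it tips (about 1 N), then the jaw slides back. It flicks a little while pumping.
- release_pad (a point): Middle of the upper part of the release lever's face on the peg side, about 99 mm above the bench; this upper plate is 44 mm wide, 6 mm thick, from 68 to 114 mm above the bench, and about 17 mm farther back at this height when tipped. In front of it (clamp -y) lie about 29 mm of clear flat jaw top, 62 mm high, then only the lower peg.
- peg: Olive peg in the clamp, 45 to 75 g. Origin on its axis, y along it to the cap. Flat head 30 wide (x), 30 long (y -60 to -30), 20 mm thick; shaft 14 mm thick, bare from y -30 to +11; with the cap home it ends at y +50. In the clamp it lies along clamp y, axis 45 mm above the bench, the rest under it at about y +4 to +10: grip the shaft across x near y -12. Laid flat, its axis is 10 mm up.
- cap (a joint): Brass cap (20 mm across, 36 mm long) on the shaft's end: how far it has been pressed on, m. Starts at 0 to 0.008; 0.026 = home against the shoulder. Stiff: about 4 N to move it.
- tile: Red ceramic tile offcut 130 x 130 x 8 mm, loose on the bench; origin: middle of its underside, x and y along its edges.
- tension_knob (a joint): The black bakelite knob (64 mm across) on the grey turning jig at the back of the bench; rad turned. Leave alone.
- donepeg: A finished olive peg of the same kind, lying on the bench (axis 10 mm up). Leave alone.
- ruler: Steel ruler 28 x 300 x 2 mm on the bench, long along its y. Leave alone.
- corkblock: Cork sanding block 60 x 110 x 35 mm. Leave alone.
- oilbottle: Amber bottle 48 mm across, 130 mm high. Leave alone.
- brush: Hand brush lying on the bench. Leave alone.
- shaft_rest (a point): Middle of the cradle's rest under the peg's shaft, 38 mm above the bench. The rest is 6 mm long along the clamp, 32 mm wide, its cheeks 48 mm high. The cradle's other part, the head seat (48 mm wide, 46 mm high), is at clamp y -147 to -125 mm. Between the two the base plate lies free, 12 mm high.
Mind the look-alikes: they are no part of the job. Of the things that look like the tile, take the one that is farthest from the robot's base at the start.

How it is judged (in metres and radians):
On the way, in this order (a step that is already met when the one before it is completed fails the run):
1. the trigger is pumped to press the jaw in (value of joint trigger above 0.3 rad and value of joint jaw above 0.02 m).
2. the jaw has pressed the cap home on the peg (value of joint cap above 0.0235 m and value of joint jaw above 0.06 m), for 0.1 s.
3. the release lever is pushed over and the jaw comes away (value of joint release above 0.12 rad and value of joint jaw below 0.055 m), for 0.02 s.
4. the jaw is fully back at its open stop (value of joint jaw below 0.005 m), for 0.1 s.
At the end, for the whole second after the job is handed in: The cap is home on the peg (within 2.5 mm), the jaw is back at its open stop (within 6 mm), the trigger is up, and the peg rests flat on the tile (its flat head within about 9 degrees of level with the tile), its origin within 45 mm of the tile's middle, released and at rest (value of joint cap above 0.0235 m and value of joint jaw below 0.006 m and value of joint trigger below 0.1 rad and z of peg in the frame of tile between 0.013 and 0.024 m and horizontal distance between peg and tile below 0.045 m and angle between the z axis of peg and the z axis of tile, either way round below 0.15 rad and linear speed of peg below 0.02 m/s); the robot touches nothing.
It fails at once if the jaw pushed toward the peg other than by the trigger (velocity of joint jaw above 0.01 m/s and value of joint trigger below 0.02 rad and value of joint jaw above 0.02 m).
It fails at once if the peg or its cap touched by the fingers before the cap is home (contact force between the fingers and peg above 1 N and value of joint cap below 0.0225 m).
It fails at once if the peg dropped (falling free from more than about 3 cm) (linear speed of peg above 0.75 m/s and contact force between the fingers and peg below 0.05 N).
It fails at once if the tension knob turned from where it was set (it starts between 0.5 and 3.0 rad) (velocity of joint tension_knob above 0.3 rad/s or velocity of joint tension_knob below -0.3 rad/s).
It fails at once if another thing on the bench shifted by more than 3 cm (distance of any of donepeg, ruler, corkblock, oilbottle, brush from where it was at the start of the episode above 0.03 m).
It also fails if it takes over 59 s, if anything falls off the work surface, if the arm or the gripper's body presses on something with over 40 N, if the wrist force passes 120 N, or if a joint passes its speed limit or range.

ROBOT

A 6-joint arm with a two-finger parallel gripper is mounted at the origin on the work surface. World frame = base frame: x ahead of the robot, y to its left, z up, the work surface at z = 0. Lengths are in m, angles in degrees, forces in N, time in s.
With the tool pointing down it reaches from about 0.35 to 0.875 m from the base axis. Payload 4.2 kg.
Tool frame: the origin (TCP) lies at the very end of the fingers, on their centre line; the grasp point (between the pads) lies 19 mm behind it; z points along the fingers, x is the direction in which the jaws open and shut, and the axes are right-handed (so a half turn about z gives the same grasp; the last joint's range is limited). The gripper opens to 87 mm and grips with 3 to 60 N. Pads are 19 mm wide; open, the fingers measure 117 mm over their backs; the gripper's body (75 mm by 190 mm) begins 51 mm behind the grasp point.
Start: joints at [87.41, 22.042, 0.453, 0, -68.411, -14.817], TCP at [0.187, 0.596, 0.223] pointing down, gripper open.
Joint ranges: [-179.83, 179.83], [-69.29, 118.12], [-61.27, 80.66], [-181.25, 117.63], [-171.15, -9.14], [-177.46, 177.46]. Speed limits (degrees/s): [159.86, 159.86, 180, 180, 180, 180].

INTERFACE

Orientations are given as a 3x3 rotation matrix whose columns are the frame's x, y, z axes.
In Python, from station import r gives the robot as it stands.
- The arm moves only by the tool move_arm, never from a script. Its argument "series" is a list that holds one entry, the list of rows, each a list of 7 numbers: the shift along the tool's x, y, z in cm, then the turn, a rotation vector about the tool's x, y, z in degrees, then the opening, from -1 (shut) to 1 (fully open). In form: [[[dx, dy, dz, wx, wy, wz, fingers], ...]]. A call has 1 to 12 rows; each row shifts and turns the commanded pose from where the row before left it, along the tool's axes as they then stand; what a row does not reach is not made up. A row lasts 1/8 s, in which the tool goes at most 62.5 mm and 10.7 degrees, less where a joint would pass 70% of its speed; a pose out of reach is approached as far as the arm can. A call is refused whole if a number of a shift passes 6.25 or a number of a turn 10.7, either way. A call with a gripper value outside its range is refused whole. The fingers move at their own pace and stop on an object; the grip force is fixed at half the most. Time passes only in rows, so rows that do not move let the fingers close. It gives the time, the measured TCP pose, the force and the opening at its end, in the units of the state.
- r.sense(): the state, without advancing time (a new reading comes with each control period).
- r.capture(name): name is "scene" or "top" or "wrist"; returns a dict with "color" (384x512x3 uint8, blue, green, red), "fx", "fy", "cx", "cy" (pixels), "rvec" (rotation vector, rad) and "tvec" (3), from world to camera coordinates, as OpenCV has them; the wrist camera has in their place "tool_from_camera" (4x4, takes a point from camera to tool coordinates, whose origin is the TCP and whose axes are the tool frame's). Camera axes: x right, y down, z forward; pixel columns grow to the right and rows downward; lengths in m; the calibration is good to about 2 mm. A picture is of the moment at which its call begins: read the wrist's pose just before it. There is no depth.
- r.finish_job(): hands the job in, once; it reports no verdict.
The state is a dict: "time_s": time; "joints": joint angles; "joint_velocities": joint speeds; "effort": joint torques, N m; "tcp_pos": TCP position; "ee_rot": TCP orientation; "wrist_force": force on the tool from outside, world axes, zero at the start; "moment": the same for the moment, N m; "gripper_width": opening from 0.0 (shut) to 1.0 (fully open).
Only numpy, scipy, OpenCV 4.12 (cv2) and the standard library are available. Lean on these libraries where they do the work, as an engineer would, in place of code of your own. Each camera call takes 0.05 s, during which the arm holds its last target.

## Working session

There is one attempt and no reset: what is moved stays moved. The work goes in short steps, Python scripts to look and compute and a tool call to move; the robot and the scene stay as the last step left them, time stands still between calls to the robot, and variables do not carry over. Pictures are saved under pics/ and viewed, and the job is handed in when it is done.

Besides the shell and the picture viewer there is one more tool, called after "Call:" as name(argument=value, ...), one argument or row to a line, values as JSON. move_arm: Moves the arm, as the interface text tells. Its arguments: {"type":"object","properties":{"series":{"type":"array","items":{"type":"array","items":{"type":"array","items":{"type":"number"}}}}},"required":["series"]}

```bash
ls; mkdir -p pics
python3 - <<'E'
from station import r
import cv2, numpy as np
s=r.sense(); print({k:np.round(v,3).tolist() for k,v in s.items()})
for n in("scene","top","wrist"):
    c=r.capture(n); cv2.imwrite(f"pics/{n}0.png",c["color"]); print(n,{k:np.round(v,4).tolist() for k,v in c.items() if k!="color"})
E
```

```text
pics
{'time_s': 0.0, 'joints': [87.41, 22.09, 0.379, -0.029, -68.412, -14.815], 'joint_velocities': [-0.046, 0.014, 0.002, 0.04, 0.018, -0.141], 'effort': [-0.001, -39.066, 18.741, 4.22, 0.011, -0.0], 'tcp_pos': [0.187, 0.596, 0.221], 'ee_rot': [[-0.299, -0.954, -0.001], [-0.954, 0.299, -0.002], [0.002, -0.0, -1.0]], 'wrist_force': [0.2, -0.024, -0.309], 'moment': [0.018, -0.048, -0.046], 'gripper_width': 0.997}
scene {'fx': 383.0078, 'fy': 383.0078, 'cx': 259.702, 'cy': 193.5862, 'rvec': [1.8158, 1.5773, -0.7439], 'tvec': [-0.1056, -0.2851, 1.7765]}
top {'fx': 375.8942, 'fy': 375.8942, 'cx': 254.2798, 'cy': 187.8344, 'rvec': [2.1144, -2.1601, 0.1723], 'tvec': [0.0446, 0.545, 1.0749]}
wrist {'fx': 265.0637, 'fy': 265.0637, 'cx': 252.4371, 'cy': 192.3922, 'tool_from_camera': [[1.0, 0.0005, 0.0007, 0.0007], [-0.0006, 0.9706, 0.2407, -0.0651], [-0.0006, -0.2407, 0.9706, -0.1623], [0.0, 0.0, 0.0, 1.0]]}
```

View pics/scene0.png

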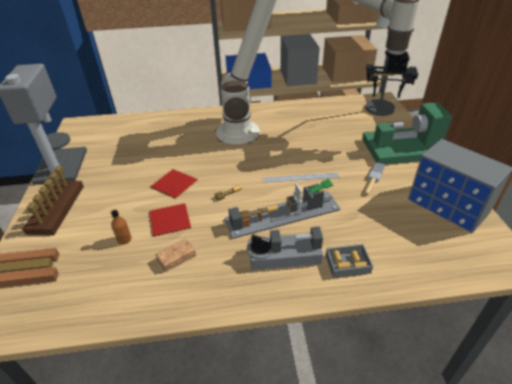

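View pics/top0.png

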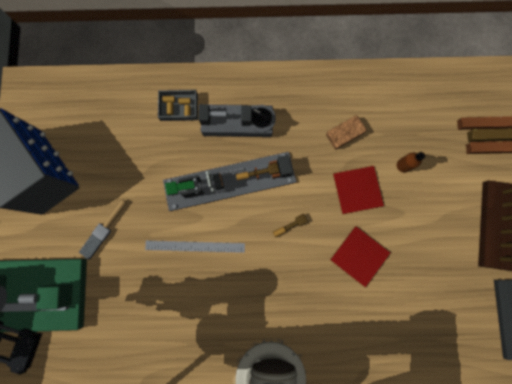

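View pics/wrist0.png

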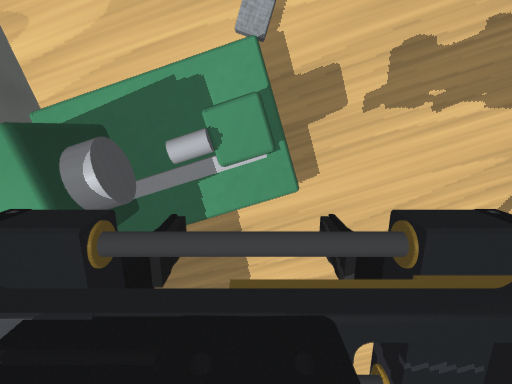

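The top view has two red squares, at (358,190) and (361,256). The base is at about (270,370), so the farther one at (358,190) should be the tile. I'll enlarge it to confirm and measure the clamp.

```bash
cat > h.py <<'E'
import numpy as np, cv2
from station import r
def ray(c,u,v):
    R,_=cv2.Rodrigues(np.array(c["rvec"],float)); t=np.array(c["tvec"],float).ravel()
    d=R.T@np.array([(u-c["cx"])/c["fx"],(v-c["cy"])/c["fy"],1]); return -R.T@t,d
def at(c,u,v,z):
    o,d=ray(c,u,v); return o+d*(z-o[2])/d[2]
def wr(c,s):
    """make world->camera rvec/tvec for the wrist"""
    T=np.eye(4);T[:3,:3]=s["ee_rot"];T[:3,3]=s["tcp_pos"];M=np.linalg.inv(T@np.array(c["tool_from_camera"]))
    c=dict(c);c["rvec"]=cv2.Rodrigues(M[:3,:3])[0];c["tvec"]=M[:3,3];return c
def px(c,P):
    R,_=cv2.Rodrigues(np.array(c["rvec"],float)); q=R@np.array(P)+np.array(c["tvec"],float).ravel()
    return q[0]/q[2]*c["fx"]+c["cx"],q[1]/q[2]*c["fy"]+c["cy"]
def crop(c,u0,v0,u1,v1,k,name):
    cv2.imwrite("pics/"+name,cv2.resize(c["color"][v0:v1,u0:u1],None,fx=k,fy=k,interpolation=cv2.INTER_CUBIC))
E
python3 - <<'E'
from h import *
c=r.capture("top"); crop(c,155,140,311,220,5,"tc1.png"); crop(c,320,155,400,295,4,"tile1.png")
c=r.capture("scene"); crop(c,220,165,350,245,6,"sc1.png")
E
```

```text
(no output)
```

View pics/tc1.png

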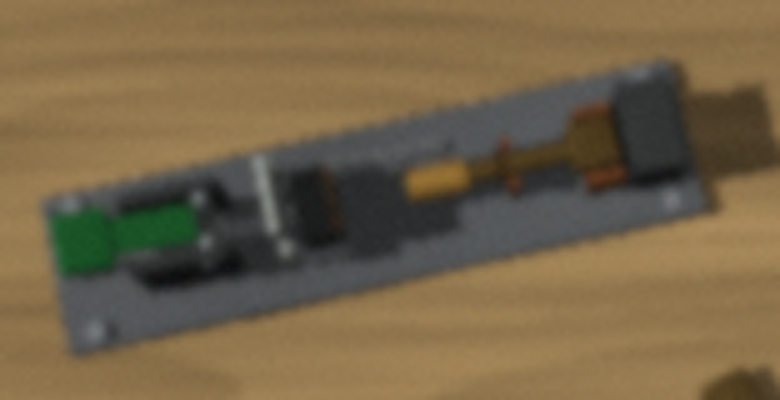

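View pics/tile1.png

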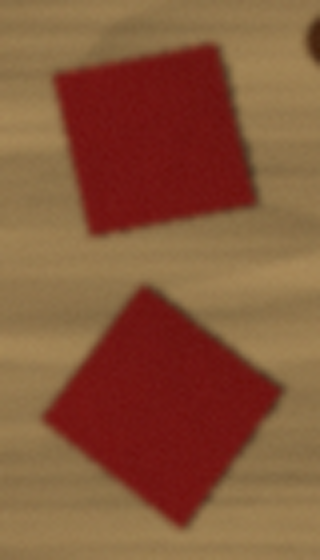

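View pics/sc1.png

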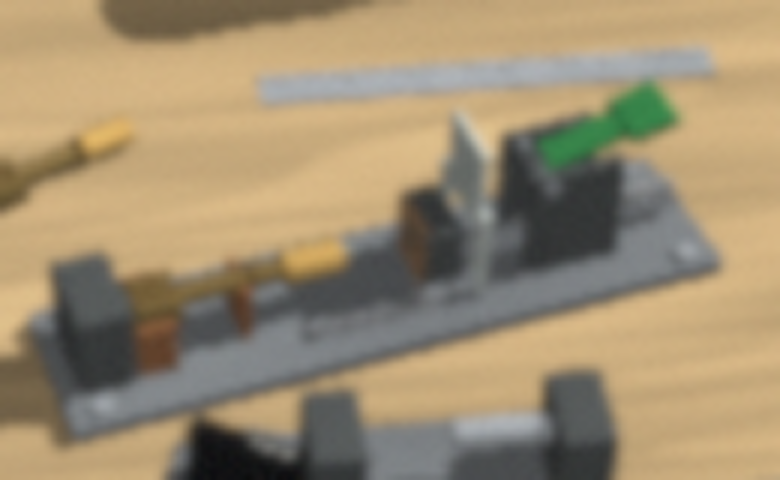

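The crop shows two red tiles. The upper one, centred on top pixel (359,190), is farthest from the base and is the one meant. The base plate corners in the clamp crop are at (45,200), (72,352), (715,210) and (678,62). Trigger pad is at the left, so clamp +y points image-left (world +y).

```bash
cat > loc.py <<'E'
from h import *
c=r.capture("top")
P=[at(c,155+u/5,140+v/5,0.012)[:2] for u,v in [(45,200),(72,352),(715,210),(678,62)]]
m=np.mean(P,0); d=(P[0]+P[1]-P[2]-P[3]); d/=np.linalg.norm(d)
print("corners",np.round(P,4).tolist()); print("len",np.linalg.norm((P[0]+P[1]-P[2]-P[3])/2),"wid",np.linalg.norm((P[0]+P[3]-P[1]-P[2])/2))
ex=np.array([d[1],-d[0]]) # x = y cross z
print("origin",m,"ey",d,"ex",ex,"ang ey from world y deg",np.degrees(np.arctan2(-d[0],d[1])))
def w(x,y): return m+ex*x+d*y
print("pad",w(0,165))if 0 else None
T=[at(c,320+u/4,155+v/4,0.008)[:2] for u,v in [(53,75),(217,43),(258,204),(91,236)]]
print("tile",np.mean(T,0),np.round(T,4).tolist())
for n,u,v,z in [("pad c",82,240,.1),("release top",266,195,.114),("jawface top",328,200,.062),("cap tip",406,183,.045),("cap base",468,177,.045),("rest",507,166,.045),("head c",592,142,.055)]:
    p=at(c,155+u/5,140+v/5,z)[:2]; q=p-m; print(n,p.round(4),"clamp",(q@ex).round(4),(q@d).round(4))
E
python3 loc.py
```

```text
corners [[0.5815, 0.3099], [0.4873, 0.2919], [0.5663, -0.1017], [0.6603, -0.0824]]
len 0.4008060169664758 wid 0.09589793657469152
origin [0.57383055 0.10446314] ey [-0.19697119  0.98040928] ex [0.98040928 0.19697119] ang ey from world y deg 11.359898152373631
tile [ 0.53905396 -0.28735424] [[0.5906, -0.2121], [0.6131, -0.3406], [0.4871, -0.3627], [0.4654, -0.2341]]
pad c [0.5413 0.2673] clamp 0.0002 0.1661
release top [0.5623 0.1615] clamp -0.0 0.0582
jawface top [0.5684 0.1315] clamp -0.0 0.0275
cap tip [0.5809 0.0863] clamp 0.0033 -0.0192
cap base [0.5837 0.0492] clamp -0.0012 -0.0562
rest [0.5899 0.0257] clamp 0.0003 -0.0804
head c [ 0.6014 -0.0251] clamp 0.0015 -0.1324
```

```bash
cat > plan.py <<'E'
from h import *
from scipy.spatial.transform import Rotation as Ro
O=np.array([0.5738,0.1045]);a=np.radians(11.36);ey=np.array([-np.sin(a),np.cos(a)]);ex=np.array([np.cos(a),np.sin(a)])
def W(x,y,z): return np.array([*(O+ex*x+ey*y),z])
RT=np.array([[-ex[0],ey[0],0],[-ex[1],ey[1],0],[0,0,-1.]])
def cl(p): q=np.array(p[:2])-O; return np.round([q@ex,q@ey,p[2]],4)
def rows(target,R1=RT,n=8,s=None):
    s=s or r.sense();R=np.array(s["ee_rot"]);p=np.array(s["tcp_pos"])
    w=Ro.from_matrix(R.T@R1).as_rotvec(degrees=True)/n; d=(target-p)/n
    out=[]
    for i in range(n):
        out.append(np.round(np.r_[R.T@d*100,w],2).tolist()); R=R@Ro.from_rotvec(w,degrees=True).as_matrix()
    return out
E
python3 -c "
from plan import *
print(W(0,.165,.18));print(rows(W(0,.165,.19),n=9))"
```

```text
[0.54129947 0.26626747 0.18      ]
[[2.32, -4.85, 0.36, -0.0, -0.0, 6.8], [1.73, -5.09, 0.36, -0.0, -0.0, 6.8], [1.11, -5.26, 0.36, -0.0, -0.0, 6.8], [0.48, -5.36, 0.36, -0.0, -0.0, 6.8], [-0.16, -5.38, 0.36, -0.0, -0.0, 6.8], [-0.79, -5.32, 0.36, -0.0, -0.0, 6.8], [-1.42, -5.19, 0.36, -0.0, -0.0, 6.8], [-2.02, -4.99, 0.36, -0.0, -0.0, 6.8], [-2.6, -4.71, 0.36, -0.0, -0.0, 6.8]]
```

Call:
move_arm(
  series=[
    [[2.3, -4.9, 0.3, 0, 0, 6.8, -1], [1.7, -5.1, 0.4, 0, 0, 6.8, -1], [1.1, -5.3, 0.4, 0, 0, 6.8, -1], [0.5, -5.4, 0.4, 0, 0, 6.8, -1], [-0.2, -5.4, 0.4, 0, 0, 6.8, -1], [-0.8, -5.3, 0.3, 0, 0, 6.8, -1], [-1.4, -5.2, 0.4, 0, 0, 6.8, -1], [-2.0, -5.0, 0.3, 0, 0, 6.8, -1], [-2.6, -4.7, 0.3, 0, 0, 6.8, -1], [0, 0, 0, 0, 0, 0, -1]],
  ],
)

```text
time_s: 1.55
tcp_pos: [0.5447, 0.2636, 0.1897]
ee_rot: [[-0.981, -0.192, -0.001], [-0.192, 0.981, -0.001], [0.001, -0.001, -1.0]]
wrist_force: [0.3, -0.1, -0.2]
gripper_width: 0.018
```

Run:
```python
from plan import *
s=r.sense();print(cl(s["tcp_pos"]),s["tcp_pos"],np.round(s["ee_rot"],3).tolist(),s["time_s"],s["wrist_force"])
print(rows(W(0,.165,.11),n=1,s=s))
c=r.capture("wrist");cv2.imwrite("pics/w1.png",c["color"])
```

```text
[0.0028 0.1618 0.1897] [0.54468376 0.26363303 0.18972799] [[-0.981, -0.192, -0.001], [-0.192, 0.981, -0.001], [0.001, -0.001, -1.0]] 1.55 [ 0.32099876 -0.07010153 -0.21139863]
[[0.27, 0.33, 7.97, -0.04, -0.05, -0.29]]
```

View pics/w1.png

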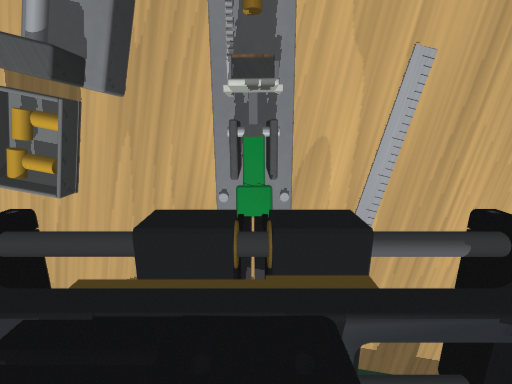

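The wrist view shows the green pad at about (254,200), level with the fingers, and the release lever at (252,87).

Run:
```python
from plan import *
s=r.sense();c=wr(r.capture("wrist"),s)
for n,u,v,z in [("pad near-drive edge L",237,187,.1),("R",270,187,.1),("far edge vis",254,213,.103),("rel L",224,88,.114),("rel R",282,88,.114),("base r",295,150,.012),("base l",211,150,.012),("cornerbolt l",223,197,.012),("bolt r",284,197,.012)]: print(n,cl(at(c,u,v,z)))
for P in [(0,.165,.102),(-.018,.149,.098),(.018,.149,.098),(.018,.181,.106)]: print(P,np.round(px(c,W(*P)),1))
```

```text
pad near-drive edge L [0.0163 0.1544 0.1   ]
R [-0.0159  0.1544  0.1   ]
far edge vis [-0.0002  0.1801  0.103 ]
rel L [0.0251 0.0656 0.114 ]
rel R [-0.0238  0.0656  0.114 ]
base r [-0.0531  0.1261  0.012 ]
base l [0.0538 0.1259 0.012 ]
cornerbolt l [0.0403 0.1878 0.012 ]
bolt r [-0.0407  0.188   0.012 ]
(0, 0.165, 0.102) [253.7 198. ]
(-0.018, 0.149, 0.098) [272.1 181.1]
(0.018, 0.149, 0.098) [235.3 181.2]
(0.018, 0.181, 0.106) [235.4 214.9]
```

Call:
move_arm(
  series=[
    [[0.3, 0.4, 4, 0, 0, -0.3, -1], [0, 0, 3.4, 0, 0, 0, -1], [0, 0, 1.6, 0, 0, 0, -1], [0, 0, 1.5, 0, 0, 0, -1], [0, 0, 1.5, 0, 0, 0, -1], [0, 0, 0.2, 0, 0, 0, -1]],
  ],
)

```text
time_s: 2.4
tcp_pos: [0.5397, 0.2713, 0.0701]
ee_rot: [[-0.979, -0.204, 0.002], [-0.204, 0.979, 0.002], [-0.003, 0.001, -1.0]]
wrist_force: [-3.9, 1.0, 8.7]
gripper_width: 0.006
```

Run:
```python
from plan import *
s=r.sense();print(cl(s["tcp_pos"]),s["time_s"],s["wrist_force"])
c=r.capture("wrist");cv2.imwrite("pics/w2.png",c["color"])
c=r.capture("scene"); crop(c,220,165,350,245,6,"sc2.png")
```

```text
[-0.0006  0.1703  0.0701] 2.4 [-3.91179467  0.95315649  8.72665375]
```

View pics/sc2.png

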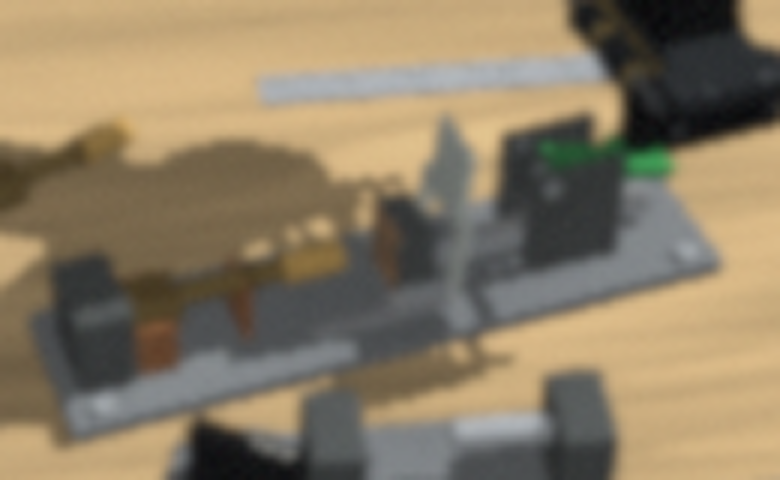

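View pics/w2.png

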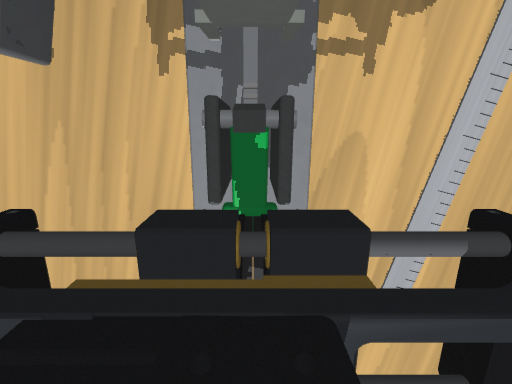

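The jaw has moved in and the trigger is nearly down, with 9 N at the wrist. Pressing to the bottom, then letting it up.

Call:
move_arm(
  series=[
    [[0, -0.2, 0.3, 0, 0, 0, -1], [0, 0, 0.2, 0, 0, 0, -1]],
  ],
)

```text
time_s: 2.75
tcp_pos: [0.5403, 0.2708, 0.0683]
ee_rot: [[-0.979, -0.205, 0.004], [-0.205, 0.979, 0.004], [-0.005, 0.003, -1.0]]
wrist_force: [-11.3, 2.4, 23.5]
gripper_width: 0.004
```

Call:
move_arm(
  series=[
    [[0, 0, -2, 0, 0, 0.3, -1], [0, 0, -2.1, 0, 0, 0, -1], [0, 0, 0, 0, 0, 0, -1], [0, 0, 1.8, 0, 0, 0, -1], [0, 0, 1.6, 0, 0, 0, -1], [0, 0, 0.7, 0, 0, 0, -1], [0, 0, 0, 0, 0, 0, -1]],
  ],
)

```text
time_s: 3.62
tcp_pos: [0.5419, 0.2701, 0.0686]
ee_rot: [[-0.98, -0.201, 0.007], [-0.201, 0.98, 0.003], [-0.008, 0.002, -1.0]]
wrist_force: [-5.1, 0.0, 22.0]
gripper_width: 0.008
```

Run:
```python
from plan import *
s=r.sense();print(cl(s["tcp_pos"]),s["time_s"],s["wrist_force"])
c=r.capture("scene"); crop(c,220,165,350,245,6,"sc3.png")
```

```text
[0.0014 0.1687 0.0686] 3.625 [-5.05421132  0.02989829 22.03920251]
```

View pics/sc3.png

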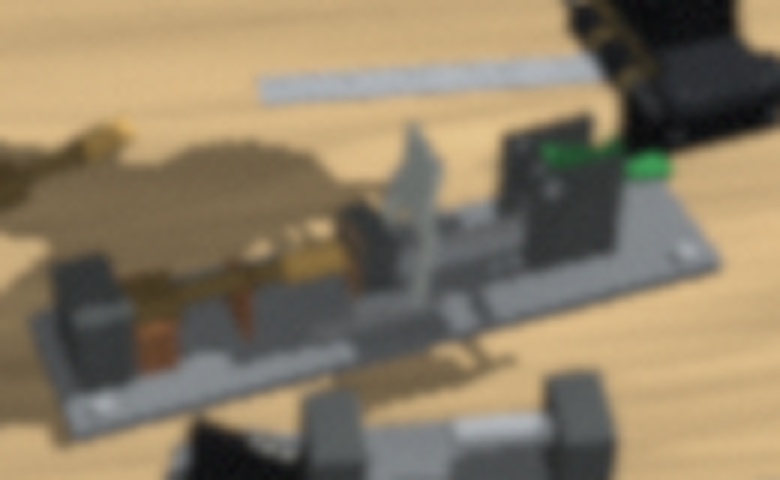

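The jaw is now right at the cap, at about (355,255) in the crop. Next stroke.

Call:
move_arm(
  series=[
    [[0, 0, -2, 0, 0, 0, -1], [0, 0, -2.1, 0, 0, 0, -1], [0, 0, 0, 0, 0, 0, -1], [0, 0, 1.8, 0, 0, 0, -1], [0, 0, 1.6, 0, 0, 0, -1], [0, 0, 0.7, 0, 0, 0, -1], [0, 0, 0, 0, 0, 0, -1]],
  ],
)

```text
time_s: 4.55
tcp_pos: [0.5413, 0.2696, 0.0686]
ee_rot: [[-0.98, -0.201, 0.006], [-0.201, 0.98, 0.002], [-0.006, 0.001, -1.0]]
wrist_force: [-7.4, -1.2, 27.3]
gripper_width: 0.004
```

Run:
```python
from plan import *
s=r.sense();print(cl(s["tcp_pos"]),s["time_s"],s["wrist_force"])
c=r.capture("scene"); crop(c,220,165,350,245,6,"sc4.png")
```

```text
[0.0006 0.1683 0.0686] 4.55 [-7.35420132 -1.16124838 27.25739552]
```

View pics/sc4.png

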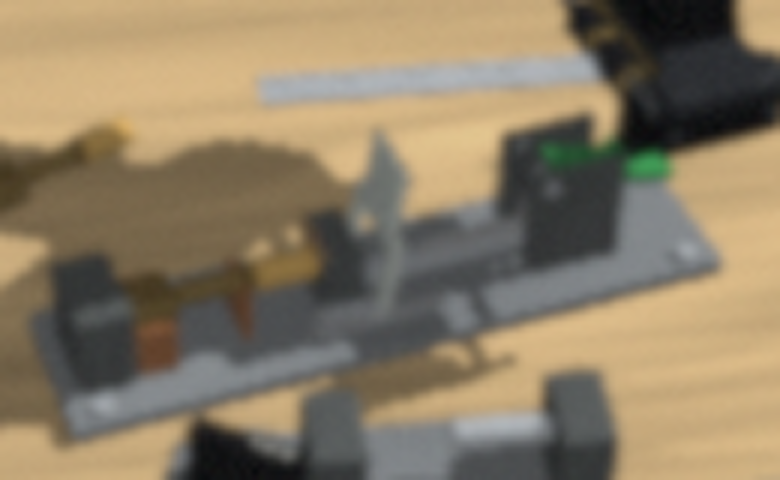

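The cap is moving on. I'll pump again until the jaw stops advancing.

Call:
move_arm(
  series=[
    [[0, 0, -2, 0, 0, 0, -1], [0, 0, -2.1, 0, 0, 0, -1], [0, 0, 0, 0, 0, 0, -1], [0, 0, 1.8, 0, 0, 0, -1], [0, 0, 1.6, 0, 0, 0, -1], [0, 0, 0.7, 0, 0, 0, -1], [0, 0, 0, 0, 0, 0, -1]],
  ],
)

```text
time_s: 5.48
tcp_pos: [0.5412, 0.2695, 0.0687]
ee_rot: [[-0.98, -0.201, 0.005], [-0.201, 0.98, 0.002], [-0.006, 0.001, -1.0]]
wrist_force: [-7.9, 0.5, 30.0]
gripper_width: 0.01
```

Run:
```python
from plan import *
c=r.capture("scene"); crop(c,220,165,350,245,6,"sc5.png")
```

Call:
move_arm(
  series=[
    [[0, 0, -2, 0, 0, 0, -1], [0, 0, -2.1, 0, 0, 0, -1], [0, 0, 0, 0, 0, 0, -1], [0, 0, 1.8, 0, 0, 0, -1], [0, 0, 1.6, 0, 0, 0, -1], [0, 0, 0.7, 0, 0, 0, -1], [0, 0, 0, 0, 0, 0, -1]],
  ],
)

```text
time_s: 6.4
tcp_pos: [0.5409, 0.2688, 0.0687]
ee_rot: [[-0.98, -0.201, 0.004], [-0.201, 0.98, 0.0], [-0.004, -0.001, -1.0]]
wrist_force: [-8.4, -1.2, 32.5]
gripper_width: 0.005
```

Run:
```python
from plan import *
s=r.sense();print(cl(s["tcp_pos"]),s["time_s"],s["wrist_force"])
c=r.capture("scene"); crop(c,220,165,350,245,6,"sc6.png")
```

```text
[1.000e-04 1.675e-01 6.870e-02] 6.4 [-8.40110256 -1.17785456 32.47921336]
```

View pics/sc5.png

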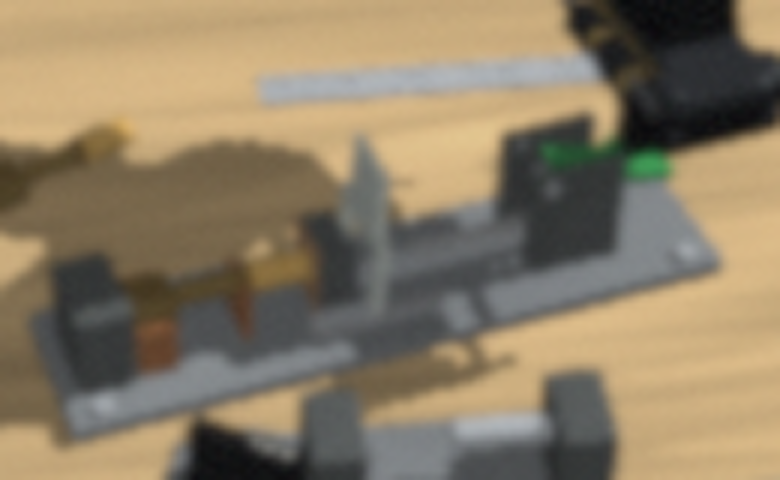

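View pics/sc6.png

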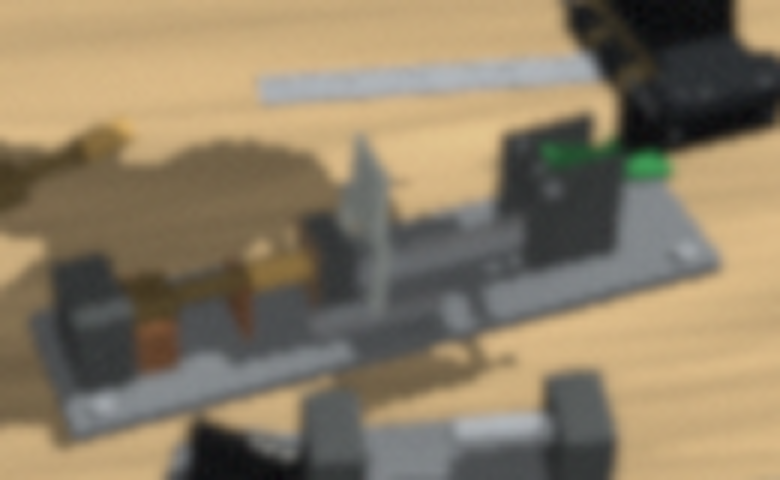

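The jaw did not move on the last full stroke (same picture before and after), so the cap should be home. I'll lift off and check from above.

Call:
move_arm(
  series=[
    [[0, 0, -4, 0, 0, 0, -1], [0, 0, -5, 0, 0, 0, -1], [0, -3, -4, 0, 0, 0, -1], [0, -6, 0, 0, 0, 0, -1], [0, 0, 0, 0, 0, 0, -1]],
  ],
)

```text
time_s: 7.08
tcp_pos: [0.5564, 0.1762, 0.1912]
ee_rot: [[-0.981, -0.193, -0.004], [-0.193, 0.981, -0.001], [0.004, -0.001, -1.0]]
wrist_force: [0.8, 0.5, 0.1]
gripper_width: 0.002
```

Run:
```python
from plan import *
s=r.sense();print(cl(s["tcp_pos"]),s["time_s"],s["wrist_force"])
c=r.capture("wrist");cv2.imwrite("pics/w7.png",c["color"])
```

```text
[-0.0029  0.0738  0.1912] 7.075 [0.78251142 0.47217215 0.05191878]
```

View pics/w7.png

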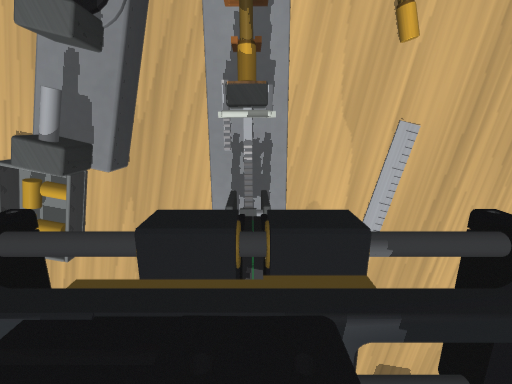

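Run:
```python
from plan import *
s=r.sense();c=wr(r.capture("wrist"),s);crop(c,190,0,310,140,5,"w8.png")
for n,u,v,z in [("rel top mid",247,114,.114),("jaw front top",247,84,.062),("cap base",248,42,.055),("rest",247,43,.048)]: print(n,cl(at(c,u,v,z)))
```

```text
rel top mid [ 0.0009 -0.0015  0.114 ]
jaw front top [ 0.0015 -0.0335  0.062 ]
cap base [ 0.0003 -0.0745  0.055 ]
rest [ 0.0014 -0.0755  0.048 ]
```

View pics/w8.png

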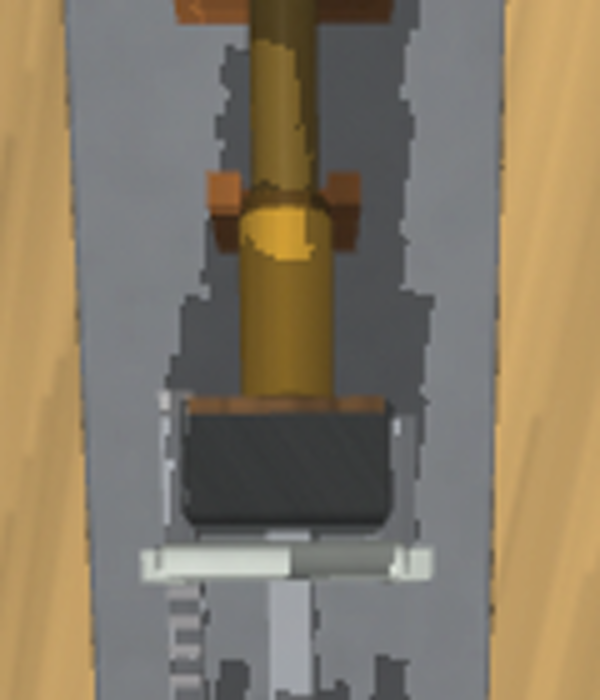

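Run:
```python
from plan import *
s=r.sense();c=wr(r.capture("wrist"),s)
f=lambda u,v,z:cl(at(c,190+u/5,v/5,z))
for n,u,v,z in [("seat near edge",200,22,.046),("rest far edge",225,172,.048),("rest near edge",225,206,.048),("rest base near",225,250,.012),("cap base silh",241,213,.045),("cap base top",285,203,.055),("cap/jaw top",285,397,.055),("jaw top front",285,410,.062),("jaw face top, lower guess",285,397,.062),("jaw top back",285,528,.062),("rel front top",285,547,.114),("baseL",85,350,.012),("baseR",497,350,.012)]: print(n,f(u,v,z))
```

```text
seat near edge [ 0.0191 -0.1106  0.046 ]
rest far edge [ 0.0143 -0.0826  0.048 ]
rest near edge [ 0.0144 -0.0762  0.048 ]
rest base near [ 0.0166 -0.0771  0.012 ]
cap base silh [ 0.0112 -0.0758  0.045 ]
cap base top [ 0.0018 -0.0748  0.055 ]
cap/jaw top [ 0.002  -0.0381  0.055 ]
jaw top front [ 0.0019 -0.0344  0.062 ]
jaw face top, lower guess [ 0.0019 -0.0369  0.062 ]
jaw top back [ 0.0021 -0.0113  0.062 ]
rel front top [ 0.0013 -0.0043  0.114 ]
baseL [ 0.0502 -0.0555  0.012 ]
baseR [-0.0479 -0.0555  0.012 ]
```

The jaw face and cap are in contact. The cap base is at clamp y -0.075, where home geometry predicts about -0.073 to -0.076, so the cap is home. Moving in front of the release lever now.

Call:
move_arm(
  series=[
    [[-0.3, -5, 0, 0, 0, -0.3, -1], [0, -4.6, 0, 0, 0, 0, -1], [0, 0, 3, 0, 0, 0, -1], [0, 0, 3, 0, 0, 0, -1], [0, 0, 0, 0, 0, 0, -1]],
  ],
)

```text
time_s: 7.85
tcp_pos: [0.5773, 0.0863, 0.13]
ee_rot: [[-0.979, -0.204, -0.007], [-0.204, 0.979, -0.003], [0.008, -0.001, -1.0]]
wrist_force: [-0.1, 0.3, 0.7]
gripper_width: 0.006
```

Run:
```python
from plan import *
s=r.sense();print(cl(s["tcp_pos"]),s["time_s"],s["wrist_force"],np.round(s["ee_rot"],3).tolist())
c=r.capture("wrist");cv2.imwrite("pics/w9.png",c["color"])
c=r.capture("scene"); crop(c,220,145,350,245,6,"sc9.png")
```

```text
[-1.00e-04 -1.85e-02  1.30e-01] 7.85 [-0.06234916  0.32711195  0.740324  ] [[-0.979, -0.204, -0.007], [-0.204, 0.979, -0.003], [0.008, -0.001, -1.0]]
```

View pics/sc9.png

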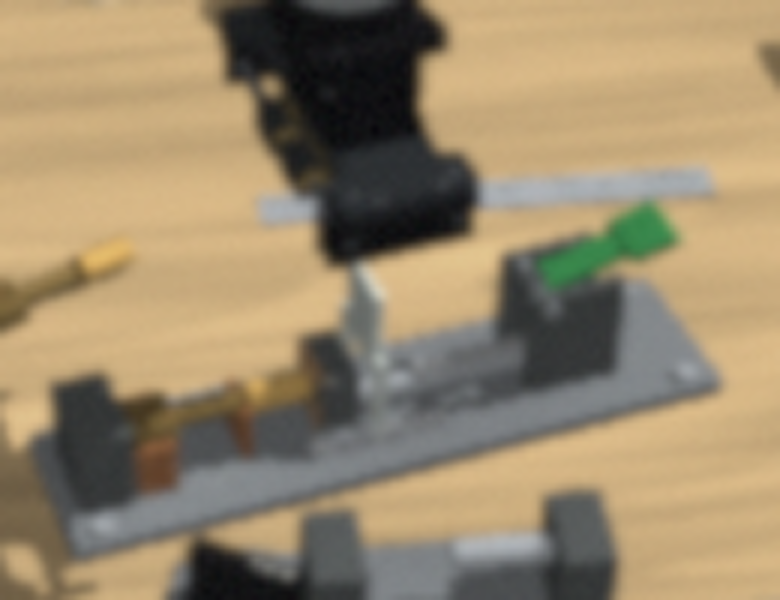

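Run:
```python
from plan import *
s=r.sense();c=r.capture("scene")
for P in [(0,-.0185,.13),(0,-.0185,.2),(0,-.004,.114)]:
    u,v=px(c,W(*P)); print(P,(u-220)*6,(v-145)*6)
crop(c,230,120,310,180,10,"sc10.png")
```

```text
(0, -0.0185, 0.13) 334.31738506765066 256.66552330554526
(0, -0.0185, 0.2) 335.28833356609914 155.49211314986565
(0, -0.004, 0.114) 358.50773524654267 272.9220286351796
```

View pics/sc10.png

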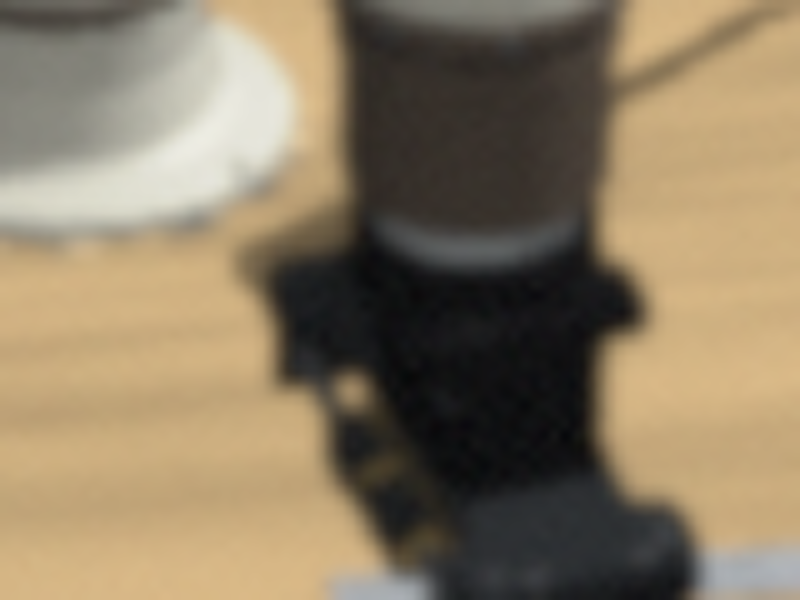

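View pics/w9.png

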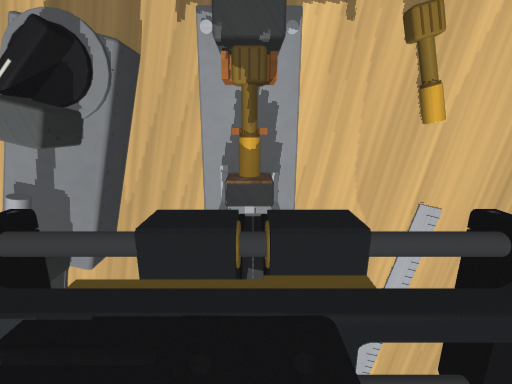

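Call:
move_arm(
  series=[
    [[0, -0.5, 0, 0, 0, 0, -1], [0, 0, 2, 0, 0, 0, -1], [0, 0, 2, 0, 0, 0, -1], [0, 0, 0, 0, 0, 0, -1]],
  ],
)

```text
time_s: 8.5
tcp_pos: [0.5798, 0.0808, 0.093]
ee_rot: [[-0.979, -0.202, -0.002], [-0.202, 0.979, -0.001], [0.002, -0.0, -1.0]]
wrist_force: [0.2, -0.4, -0.4]
gripper_width: 0.004
```

Call:
move_arm(
  series=[
    [[0, 1, 0, 0, 0, 0, -1], [0, 1, 0, 0, 0, 0, -1], [0, 0.8, 0, 0, 0, 0, -1], [0, 0.5, 0, 0, 0, 0, -1]],
  ],
)

```text
time_s: 9.0
tcp_pos: [0.5742, 0.1139, 0.0942]
ee_rot: [[-0.979, -0.204, 0.001], [-0.204, 0.979, -0.0], [-0.001, -0.001, -1.0]]
wrist_force: [1.9, -3.2, 1.3]
gripper_width: 0.008
```

Run:
```python
from plan import *
s=r.sense();print(cl(s["tcp_pos"]),s["time_s"],s["wrist_force"])
c=r.capture("scene"); crop(c,220,145,350,245,6,"sc11.png")
```

```text
[0.0022 0.0092 0.0942] 9.0 [ 1.90897107 -3.16748148  1.31067034]
```

View pics/sc11.png

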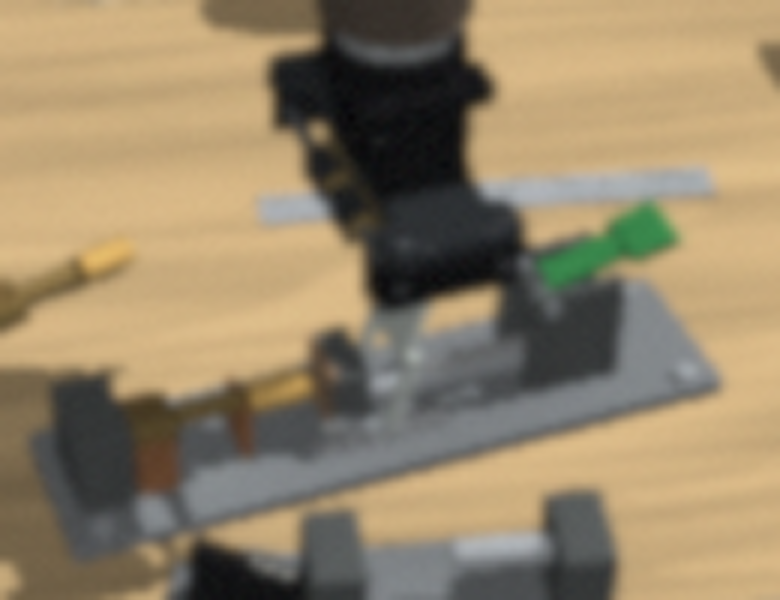

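The lever is tipped, the jaw has come off the cap, and the force is 3.7 N. Pushing on.

Call:
move_arm(
  series=[
    [[0, 1, 0, 0, 0, 0, -1], [0, 1, 0, 0, 0, 0, -1], [0, 1, 0, 0, 0, 0, -1], [0, 1, 0, 0, 0, 0, -1], [0, 0.8, 0, 0, 0, 0, -1], [0, 0.4, 0, 0, 0, 0, -1]],
  ],
)

```text
time_s: 9.8
tcp_pos: [0.5634, 0.1652, 0.0938]
ee_rot: [[-0.979, -0.203, 0.001], [-0.203, 0.979, 0.0], [-0.001, 0.0, -1.0]]
wrist_force: [3.0, -3.3, 3.1]
gripper_width: 0.005
```

Call:
move_arm(
  series=[
    [[0, 0.4, 0, 0, 0, 0, -1], [0, 0.3, 0, 0, 0, 0, -1]],
  ],
)

```text
time_s: 10.05
tcp_pos: [0.5619, 0.1715, 0.0937]
ee_rot: [[-0.979, -0.203, 0.0], [-0.203, 0.979, 0.0], [-0.001, 0.0, -1.0]]
wrist_force: [2.3, -2.0, 3.6]
gripper_width: 0.004
```

Run:
```python
from plan import *
s=r.sense();print(cl(s["tcp_pos"]),s["time_s"],s["wrist_force"])
c=r.capture("scene"); crop(c,220,145,350,245,6,"sc12.png")
```

```text
[0.0016 0.068  0.0937] 10.05 [ 2.25719821 -2.04928693  3.62135145]
```

View pics/sc12.png

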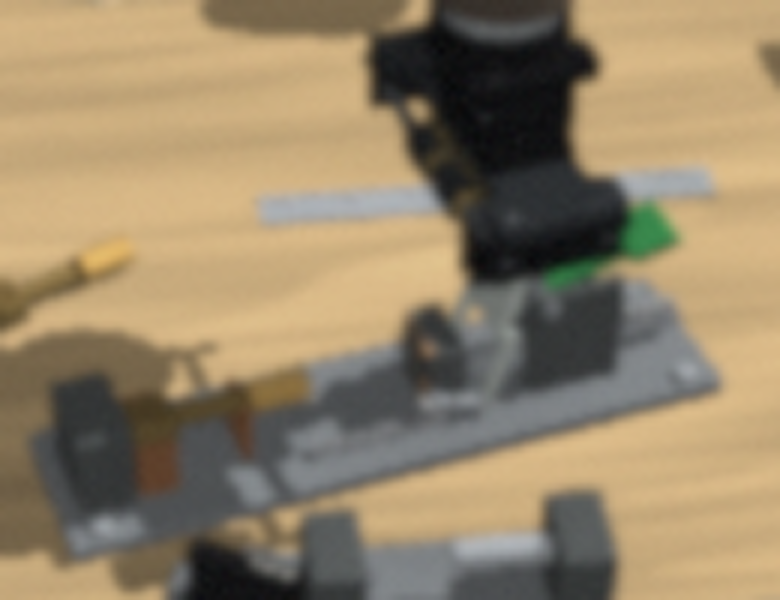

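Nearly back, with no rise in force yet. I'll continue until the force shows the stop.

Call:
move_arm(
  series=[
    [[0, 0.4, 0, 0, 0, 0, -1], [0, 0.3, 0, 0, 0, 0, -1]],
  ],
)

```text
time_s: 10.35
tcp_pos: [0.5604, 0.1768, 0.0932]
ee_rot: [[-0.979, -0.203, -0.001], [-0.203, 0.979, -0.003], [0.001, -0.002, -1.0]]
wrist_force: [7.0, -10.7, -0.4]
gripper_width: 0.003
```

Call:
move_arm(
  series=[
    [[0, 0.3, 0, 0, 0, 0, -1], [0, 0.2, 0, 0, 0, 0, -1]],
  ],
)

```text
time_s: 10.6
tcp_pos: [0.5597, 0.1791, 0.0926]
ee_rot: [[-0.979, -0.202, -0.002], [-0.202, 0.979, -0.007], [0.003, -0.006, -1.0]]
wrist_force: [10.1, -16.6, -1.3]
gripper_width: 0.005
```

Run:
```python
from plan import *
s=r.sense();print(cl(s["tcp_pos"]),s["time_s"],s["wrist_force"])
c=r.capture("scene"); crop(c,220,145,350,245,6,"sc13.png")
```

```text
[0.0009 0.0759 0.0926] 10.6 [ 10.11678254 -16.59287053  -1.25797071]
```

View pics/sc13.png

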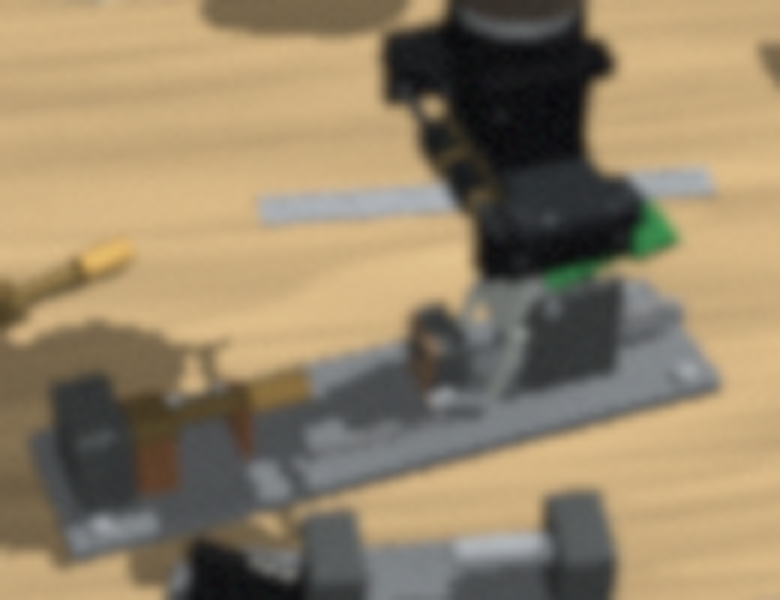

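The force has risen to 19 N, so the jaw is at its stop and sits farther back than at the start. Backing off and checking.

Call:
move_arm(
  series=[
    [[0, 0, 0, 0, 0, 0, -1], [0, -1, 0, 0, 0, 0, -1], [0, -1.5, 0, 0, 0, 0, -1], [0, -1.5, 0, 0, 0, 0, -1], [0, 0, -5, 0, 0, 0, -1], [0, 0, -5, 0, 0, 0, -1], [0, -2, 0, 0, 0, 0, 0], [0, -4, 0, 0, 0, 0, 0], [0, 0, 0, 0, 0, 0, 0]],
  ],
)

```text
time_s: 11.78
tcp_pos: [0.5788, 0.0827, 0.1923]
ee_rot: [[-0.98, -0.199, -0.003], [-0.199, 0.98, -0.0], [0.003, 0.0, -1.0]]
wrist_force: [0.3, -0.1, 0.3]
gripper_width: 0.258
```

Run:
```python
from plan import *
s=r.sense();print(cl(s["tcp_pos"]),s["time_s"],s["wrist_force"],s["gripper_width"])
c=r.capture("scene"); crop(c,220,145,350,245,6,"sc14.png")
c=r.capture("top"); crop(c,155,140,311,220,5,"tc14.png")
c=r.capture("wrist");cv2.imwrite("pics/w14.png",c["color"])
```

```text
[ 0.0007 -0.0223  0.1923] 11.775 [ 0.28565657 -0.05240842  0.25659857] 0.2575906201193236
```

View pics/sc14.png

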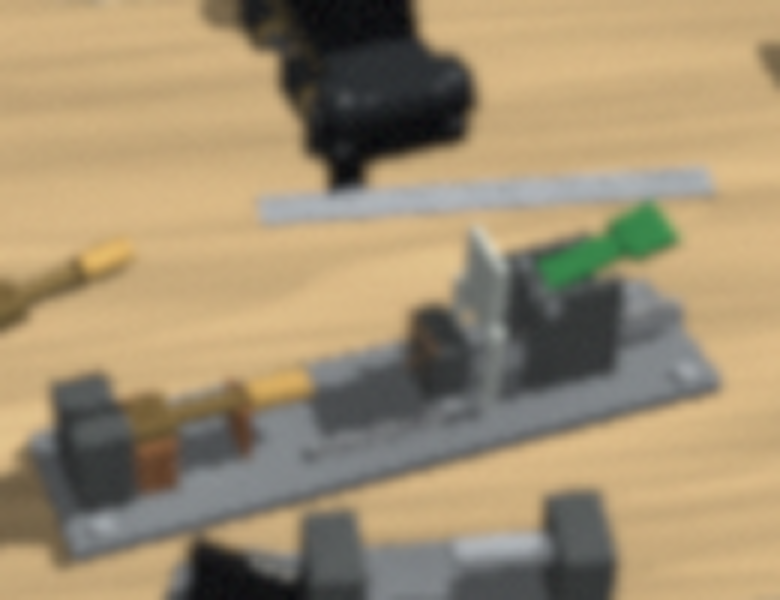

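View pics/w14.png

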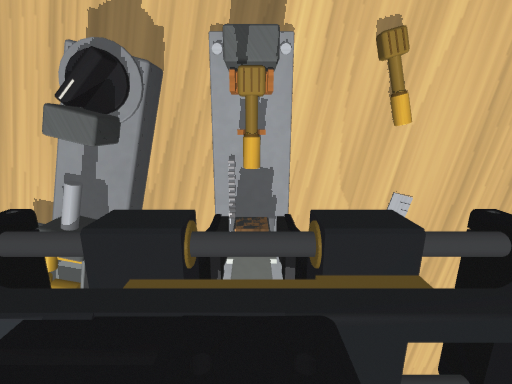

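The lever is upright again, the jaw is back by the drive head, and the cap is home (bright band next to the rest, matching the finished peg). Before lowering I'll check clearance between the gripper body and the turning jig.

Run:
```python
from plan import *
s=r.sense();w=wr(r.capture("wrist"),s);t=r.capture("top");sc=r.capture("scene")
crop(t,190,90,290,150,7,"tj.png");crop(sc,235,220,335,280,7,"sj.png");crop(w,0,20,260,215,3,"wj.png")
f=lambda u,v,z:cl(at(w,u,v,z))
for n,u,v,z in [("head far",252,66,.055),("head near",252,94,.055),("rest",252,131,.048),("cap base",252,135,.055),("cap tip",252,168,.055),("shaft",252,112,.052)]: print(n,f(u,v,z))
for z in (.06,.09,.12): print("jig block corner",z,cl(at(w,118,128,z)),"knob R edge",cl(at(w,129,80,z)))
```

```text
head far [ 0.0016 -0.1475  0.055 ]
head near [ 0.0015 -0.12    0.055 ]
rest [ 0.0012 -0.0814  0.048 ]
cap base [ 0.0012 -0.0772  0.055 ]
cap tip [ 0.001  -0.0404  0.055 ]
shaft [ 0.0014 -0.1017  0.052 ]
jig block corner 0.06 [ 0.146  -0.0838  0.06  ] knob R edge [ 0.129  -0.1323  0.06  ]
jig block corner 0.09 [ 0.1313 -0.0841  0.09  ] knob R edge [ 0.116  -0.1276  0.09  ]
jig block corner 0.12 [ 0.1166 -0.0843  0.12  ] knob R edge [ 0.1031 -0.1229  0.12  ]
```

View pics/tj.png

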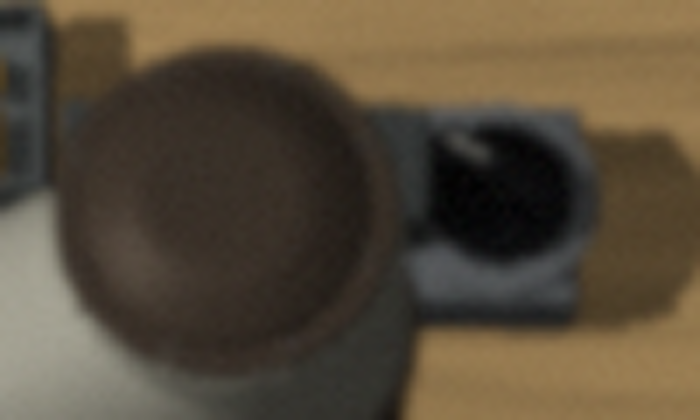

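View pics/sj.png

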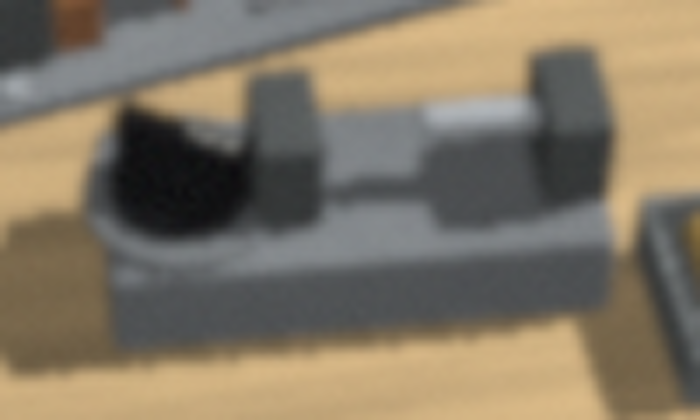

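View pics/wj.png

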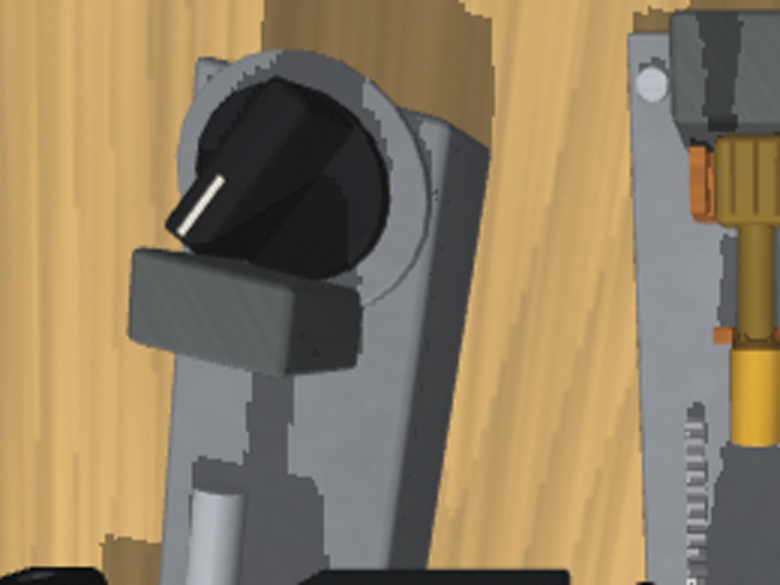

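Run:
```python
from plan import *
s=r.sense();w=wr(r.capture("wrist"),s);sc=r.capture("scene")
def tri(a,b):
    o1,d1=ray(w,a[0]/3,20+a[1]/3);o2,d2=ray(sc,235+b[0]/7,220+b[1]/7)
    A=np.c_[d1,-d2];t=np.linalg.lstsq(A,o2-o1,rcond=None)[0];p,q=o1+d1*t[0],o2+d2*t[1];return cl((p+q)/2),np.linalg.norm(p-q)
print(tri((295,278),(250,78)),tri((285,372),(304,70)))
print("knob grip tip near clamp",tri((277,78),(128,105)),tri((350,122),(128,105)))
```

```text
(array([ 0.1475, -0.0939,  0.0953]), np.float64(0.006964914728331056)) (array([ 0.1528, -0.0677,  0.0967]), np.float64(0.0010326291922902091))
knob grip tip near clamp (array([ 0.1448, -0.1495,  0.0968]), np.float64(0.008592947021584797)) (array([ 0.1314, -0.1434,  0.0809]), np.float64(0.004191743757652802))
```

The jig's nearest parts are at clamp x ≥ 0.115, while the gripper body reaches only 0.095, so it clears. Moving above the shaft, then down.

Call:
move_arm(
  series=[
    [[-0.1, -4, 0, 0, 0, 0, 0.2], [0, -3.8, 0, 0, 0, 0, 0.2], [0, 0, 4, 0, 0, 0, 0.2], [0, 0, 4, 0, 0, 0, 0.2], [0, 0, 0, 0, 0, 0, 0.2], [0, 0, 0, 0, 0, 0, 0.2]],
  ],
)

```text
time_s: 12.92
tcp_pos: [0.5976, 0.0094, 0.1151]
ee_rot: [[-0.979, -0.204, 0.003], [-0.204, 0.979, -0.0], [-0.002, -0.001, -1.0]]
wrist_force: [-0.1, -0.2, 0.5]
gripper_width: 0.599
```

Run:
```python
from plan import *
s=r.sense();print(cl(s["tcp_pos"]),s["time_s"],s["gripper_width"],np.round(s["ee_rot"],3).tolist())
print(rows(W(.0013,-.1,.028),n=1,s=s))
c=r.capture("wrist");cv2.imwrite("pics/w15.png",c["color"])
```

```text
[ 0.0046 -0.098   0.1151] 12.925 0.5986281969827782 [[-0.979, -0.204, 0.003], [-0.204, 0.979, -0.0], [-0.002, -0.001, -1.0]]
[[0.36, -0.19, 8.71, -0.04, 0.14, 0.41]]
```

View pics/w15.png

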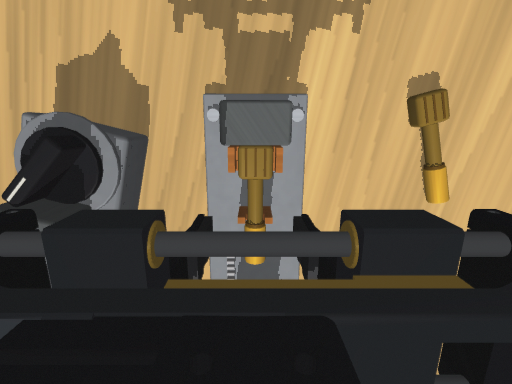

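Run:
```python
from plan import *
s=r.sense();w=wr(r.capture("wrist"),s)
for P in [(0,-.0825,.048),(0,-.0765,.048),(0.0013,-.1,.052),(.0013,-.118,.055),(0,-.15,.068)]: print(P,np.round(px(w,W(*P)),1))
crop(w,190,80,320,280,4,"w16.png")
```

```text
(0, -0.0825, 0.048) [257.2 218.2]
(0, -0.0765, 0.048) [257.1 224.4]
(0.0013, -0.1, 0.052) [256. 201.]
(0.0013, -0.118, 0.055) [256.3 181.7]
(0, -0.15, 0.068) [258.6 144.9]
```

View pics/w16.png

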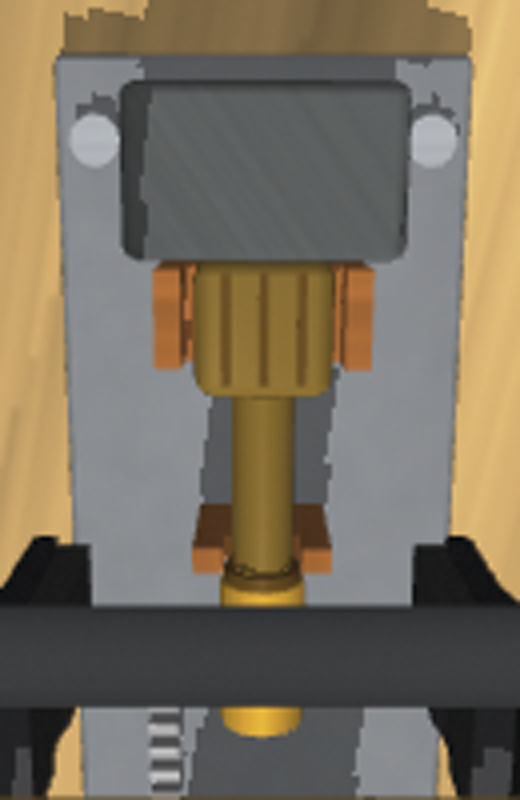

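Run:
```python
from plan import *
s=r.sense();w=wr(r.capture("wrist"),s)
f=lambda u,v,z:print(n,cl(at(w,190+u/4,80+v/4,z)))
for n,u,v,z in [("rest far",210,505,.048),("rest mid",210,545,.048),("rest low",210,572,.048),("rest far z12",210,505,.012),("rest low z12",210,572,.012),("cap base top",262,572,.055),("cap base silh",222,590,.045),("head near top",262,395,.055),("seat near",165,370,.046),("shaft L",233,450,.045),("shaft R",295,450,.045),("stop",262,262,.068),("base end",262,57,.012)]: f(u,v,z)
```

```text
rest far [ 0.0134 -0.0938  0.048 ]
rest mid [ 0.0134 -0.0842  0.048 ]
rest low [ 0.0134 -0.0777  0.048 ]
rest far z12 [ 0.0149 -0.0828  0.012 ]
rest low z12 [ 0.0149 -0.0642  0.012 ]
cap base top [ 0.0015 -0.0804  0.055 ]
cap base silh [ 0.0107 -0.0721  0.045 ]
head near top [ 0.0019 -0.1206  0.055 ]
seat near [ 0.0234 -0.1243  0.046 ]
shaft L [ 0.0083 -0.1059  0.045 ]
shaft R [-0.0058 -0.106   0.045 ]
stop [ 0.0023 -0.1495  0.068 ]
base end [ 0.0024 -0.1937  0.012 ]
```

The rest's dark -y face spans crop rows 505–545 and its top rows 545–572, which agrees with the earlier values. The bare shaft runs from clamp y -0.120 to -0.083 with x +0.0013, so I'll grip at y -0.101.

Call:
move_arm(
  series=[
    [[0.3, -0.3, 3, 0, 0, 0.4, 0.2], [0, 0, 3, 0, 0, 0, 0.2], [0, 0, 2.7, 0, 0, 0, 0.2], [0, 0, 0, 0, 0, 0, 0.2]],
  ],
)

```text
time_s: 13.58
tcp_pos: [0.5932, 0.0053, 0.0257]
ee_rot: [[-0.981, -0.196, -0.003], [-0.196, 0.981, -0.001], [0.003, -0.0, -1.0]]
wrist_force: [0.2, -0.4, 1.3]
gripper_width: 0.593
```

Run:
```python
from plan import *
s=r.sense();print(cl(s["tcp_pos"]),s["time_s"],s["wrist_force"],np.round(s["ee_rot"],3).tolist())
c=r.capture("wrist");cv2.imwrite("pics/w17.png",c["color"])
```

```text
[-0.0005 -0.1011  0.0257] 13.575 [ 0.2303463  -0.40331915  1.28143136] [[-0.981, -0.196, -0.003], [-0.196, 0.981, -0.001], [0.003, -0.0, -1.0]]
```

View pics/w17.png

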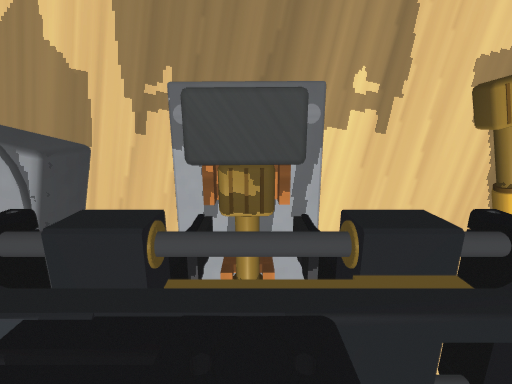

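Call:
move_arm(
  series=[
    [[-0.2, 0, 0, 0, 0, 0, 0.2], [0, 0, 0, 0, 0, 0, -1], [0, 0, 0, 0, 0, 0, -1], [0, 0, 0, 0, 0, 0, -1], [0, 0, 0, 0, 0, 0, -1], [0, 0, 0, 0, 0, 0, -1]],
  ],
)

```text
time_s: 14.38
tcp_pos: [0.5961, 0.0058, 0.0266]
ee_rot: [[-0.981, -0.196, 0.0], [-0.196, 0.981, 0.0], [-0.0, -0.0, -1.0]]
wrist_force: [-0.6, -0.3, 0.4]
gripper_width: 0.148
```

Call:
move_arm(
  series=[
    [[0, 0, -0.5, 0, 0, 0, -1], [0, 0, -1.5, 0, 0, 0, -1], [0, 0, -3, 0, 0, 0, -1], [0, 0, -3, 0, 0, 0, -1], [0, 0, 0, 0, 0, 0, -1]],
  ],
)

```text
time_s: 15.0
tcp_pos: [0.5982, 0.0062, 0.1105]
ee_rot: [[-0.981, -0.196, 0.007], [-0.196, 0.981, 0.001], [-0.008, -0.0, -1.0]]
wrist_force: [0.3, 0.5, -0.9]
gripper_width: 0.15
```

Run:
```python
from plan import *
s=r.sense();print(cl(s["tcp_pos"]),s["time_s"],s["wrist_force"],s["gripper_width"],s["joints"])
c=r.capture("wrist");cv2.imwrite("pics/w18.png",c["color"])
c=r.capture("scene"); crop(c,200,125,350,245,5,"sc18.png")
```

```text
[ 0.0046 -0.1012  0.1105] 15.0 [ 0.28597291  0.52699879 -0.91069782] 0.14980001341658752 [ 1.61056327e+01  2.49918919e+01 -1.23430533e+01  4.95030885e-02
 -5.22300424e+01 -4.81235917e+00]
```

View pics/w18.png

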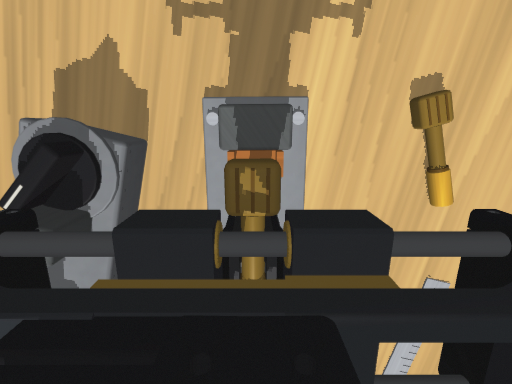

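View pics/sc18.png

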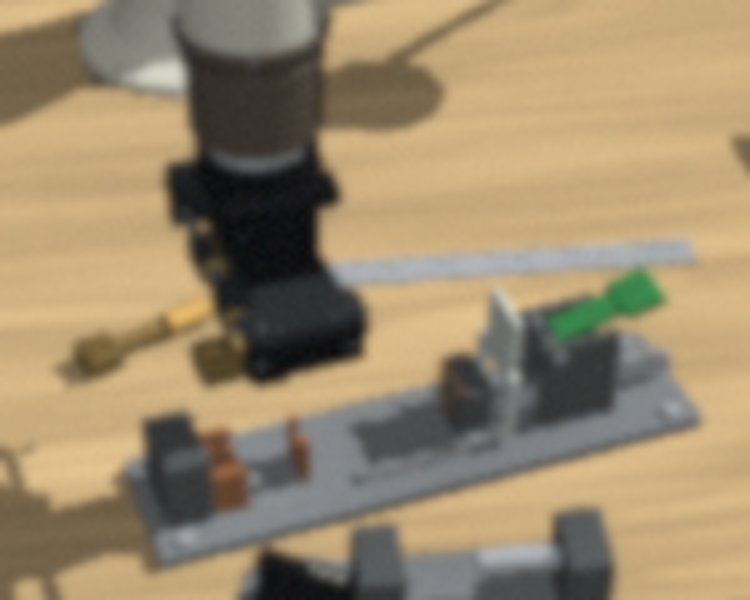

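The peg is held level with the cap home. However, the grip is 18 mm behind the fingertips, and on the tile the axis is only 10 mm up, so the fingers would hit the tile. I'll set it back in the cradle and regrip with the tips about 7 mm below the axis.

Call:
move_arm(
  series=[
    [[0.1, 0, 3, 0, 0, 0, -1], [0.1, 0, 2.5, 0, 0, 0, -1], [0, 0, 1.5, 0, 0, 0, -1], [0, 0, 0.6, 0, 0, 0, -1], [0, 0, 0, 0, 0, 0, -1]],
  ],
)

```text
time_s: 15.72
tcp_pos: [0.5941, 0.0058, 0.0309]
ee_rot: [[-0.98, -0.197, -0.0], [-0.197, 0.98, -0.0], [0.001, -0.0, -1.0]]
wrist_force: [-1.9, 2.5, 4.3]
gripper_width: 0.147
```

Run:
```python
from plan import *
s=r.sense();print(cl(s["tcp_pos"]),s["time_s"],s["wrist_force"],s["gripper_width"])
c=r.capture("wrist");cv2.imwrite("pics/w19.png",c["color"])
c=r.capture("scene"); crop(c,200,125,350,245,5,"sc19.png")
```

```text
[ 0.0005 -0.1007  0.0309] 15.725 [-1.89174962  2.49954523  4.30456121] 0.14695971316165363
```

View pics/w19.png

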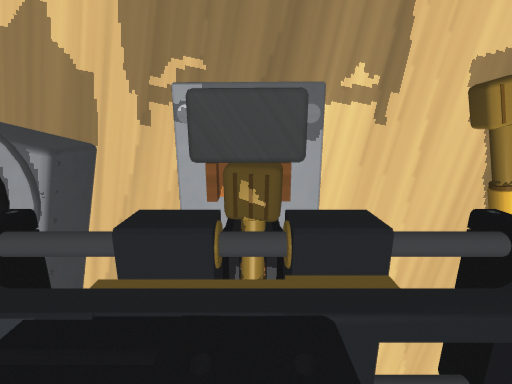

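View pics/sc19.png

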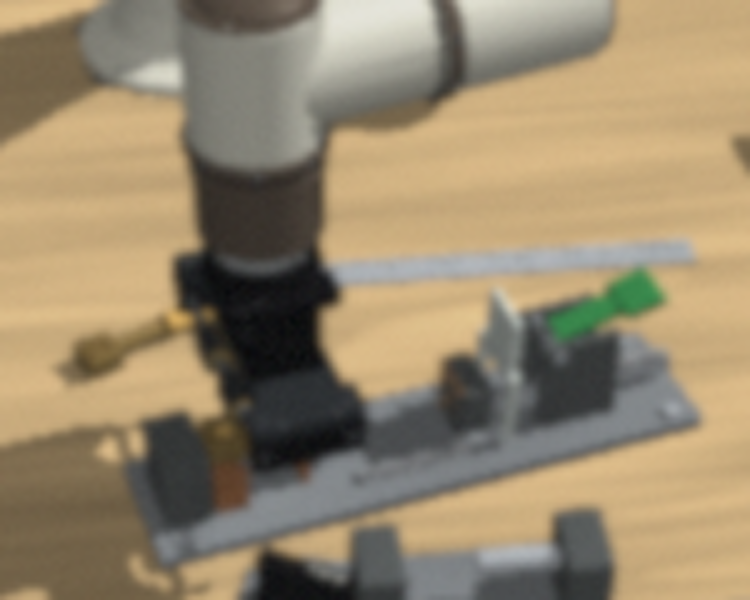

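There's contact 4 mm early, and x is 2 mm off from where it was picked. Shifting back and lowering.

Call:
move_arm(
  series=[
    [[0, 0, -0.4, 0, 0, 0, -1], [-0.2, 0, 0, 0, 0, 0, -1], [0, 0, 0.4, 0, 0, 0, -1], [0, 0, 0.2, 0, 0, 0, -1], [0, 0, 0, 0, 0, 0, -1]],
  ],
)

```text
time_s: 16.45
tcp_pos: [0.5964, 0.0061, 0.0284]
ee_rot: [[-0.981, -0.196, 0.001], [-0.196, 0.981, 0.0], [-0.001, 0.0, -1.0]]
wrist_force: [-1.4, 3.7, 1.6]
gripper_width: 0.152
```

Run:
```python
from plan import *
s=r.sense();print(s["tcp_pos"],cl(s["tcp_pos"]),s["time_s"],s["wrist_force"],s["gripper_width"])
```

```text
[0.59638624 0.00606707 0.02843939] [ 0.0028 -0.101   0.0284] 16.45 [-1.44978566  3.6970828   1.60210287] 0.15203271468503618
```

Call:
move_arm(
  series=[
    [[0, 0.1, 0, 0, 0, 0, -1], [0, 0, 0.2, 0, 0, 0, -1], [0, 0, 0, 0, 0, 0, -1]],
  ],
)

```text
time_s: 16.82
tcp_pos: [0.5962, 0.0062, 0.0271]
ee_rot: [[-0.981, -0.196, 0.001], [-0.196, 0.981, -0.0], [-0.001, -0.001, -1.0]]
wrist_force: [-1.0, -1.1, 3.9]
gripper_width: 0.148
```

Run:
```python
from plan import *
s=r.sense();print(s["tcp_pos"],cl(s["tcp_pos"]),s["time_s"],s["wrist_force"],s["gripper_width"])
c=r.capture("wrist");crop(c,150,80,350,280,3,"w20.png")
```

```text
[0.59624424 0.00624211 0.02711459] [ 0.0027 -0.1008  0.0271] 16.825 [-1.04119651 -1.09815226  3.92620165] 0.14771270741639864
```

View pics/w20.png

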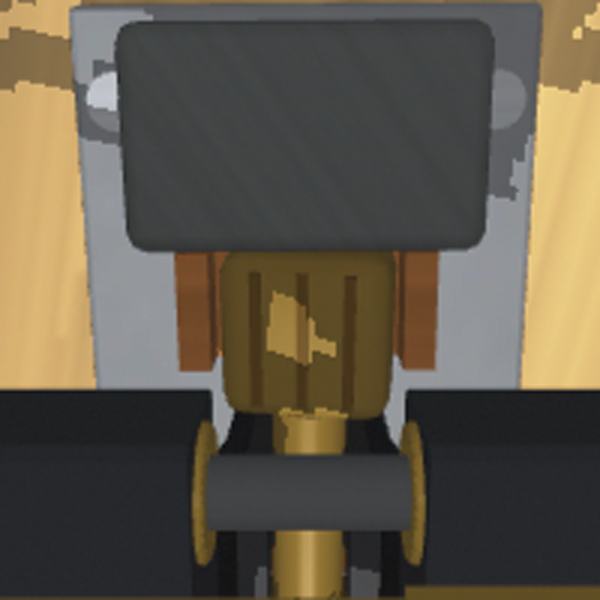

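The peg is seated in the cradle again: its head is between the cheeks and the height is back within 0.5 mm. Opening, rising 11 mm, and closing near the tips.

Call:
move_arm(
  series=[
    [[0, 0, 0, 0, 0, 0, -0.4], [0, 0, 0, 0, 0, 0, -0.4], [0, 0, 0, 0, 0, 0, -0.4], [0, 0, -0.6, 0, 0, 0, -0.4], [0, 0, -0.5, 0, 0, 0, -0.4], [0, 0, 0, 0, 0, 0, -0.4]],
  ],
)

```text
time_s: 17.62
tcp_pos: [0.5963, 0.0069, 0.0383]
ee_rot: [[-0.981, -0.196, 0.002], [-0.196, 0.981, 0.0], [-0.002, 0.0, -1.0]]
wrist_force: [0.3, -0.1, 0.3]
gripper_width: 0.304
```

Run:
```python
from plan import *
s=r.sense();print(s["tcp_pos"],cl(s["tcp_pos"]),s["time_s"],s["wrist_force"],s["gripper_width"])
c=r.capture("wrist");crop(c,150,80,350,280,3,"w21.png")
```

```text
[0.59633896 0.00688957 0.03832471] [ 0.0029 -0.1001  0.0383] 17.625 [ 0.25814258 -0.10729974  0.31580351] 0.3041832245054624
```

View pics/w21.png

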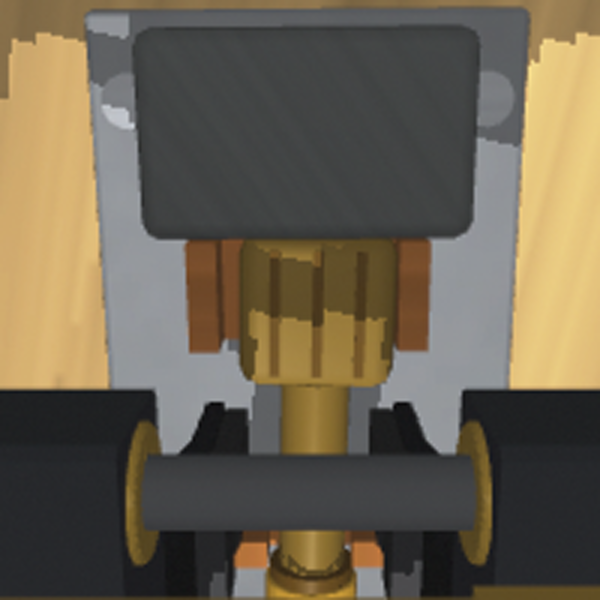

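Call:
move_arm(
  series=[
    [[0, 0, 0.1, 0, 0, 0, -1], [0, 0, 0, 0, 0, 0, -1], [0, 0, 0, 0, 0, 0, -1], [0, 0, 0, 0, 0, 0, -1]],
  ],
)

```text
time_s: 18.18
tcp_pos: [0.5957, 0.0067, 0.0363]
ee_rot: [[-0.981, -0.196, -0.0], [-0.196, 0.981, -0.0], [0.0, 0.0, -1.0]]
wrist_force: [-0.6, 1.1, -1.6]
gripper_width: 0.152
```

Call:
move_arm(
  series=[
    [[0, 0, -0.5, 0, 0, 0, -1], [0, 0, -1.5, 0, 0, 0, -1], [0, 0, -3, 0, 0, 0, -1], [0, 0, -3, 0, 0, 0, -1], [0, 0, 0, 0, 0, 0, -1]],
  ],
)

```text
time_s: 18.8
tcp_pos: [0.5981, 0.0072, 0.1206]
ee_rot: [[-0.98, -0.196, 0.008], [-0.196, 0.981, 0.002], [-0.008, -0.0, -1.0]]
wrist_force: [0.5, -0.7, -0.6]
gripper_width: 0.147
```

Run:
```python
from plan import *
s=r.sense();print(s["tcp_pos"],cl(s["tcp_pos"]),s["time_s"],s["wrist_force"],s["gripper_width"])
c=r.capture("wrist");cv2.imwrite("pics/w22.png",c["color"])
c=r.capture("scene"); crop(c,200,125,350,245,5,"sc22.png")
# target: peg origin (12 mm toward tool +y from grip) over tile middle, keep yaw
from scipy.spatial.transform import Rotation as Ro
th=np.radians(-20); Rz=np.array([[np.cos(th),-np.sin(th),0],[np.sin(th),np.cos(th),0],[0,0,1]])
R1=np.array(s["ee_rot"]); R1=Rz@RT
tile=np.array([.539,-.2875]); tgt=np.r_[tile-0.011*R1[:2,1],.11]
print(tgt,rows(tgt,R1,n=7,s=s))
```

```text
[0.59805392 0.00720907 0.12059069] [ 0.0046 -0.1002  0.1206] 18.8 [ 0.49298685 -0.68317763 -0.61704839] 0.14739731087508157
[ 0.53734752 -0.29837517  0.11      ] [[1.71, -4.11, 0.14, 0.01, 0.06, 2.85], [1.5, -4.19, 0.14, 0.01, 0.06, 2.85], [1.29, -4.26, 0.14, 0.01, 0.06, 2.85], [1.08, -4.32, 0.15, 0.01, 0.06, 2.85], [0.86, -4.37, 0.15, 0.01, 0.06, 2.85], [0.64, -4.4, 0.15, 0.01, 0.06, 2.85], [0.42, -4.43, 0.15, 0.01, 0.06, 2.85]]
```

View pics/w22.png

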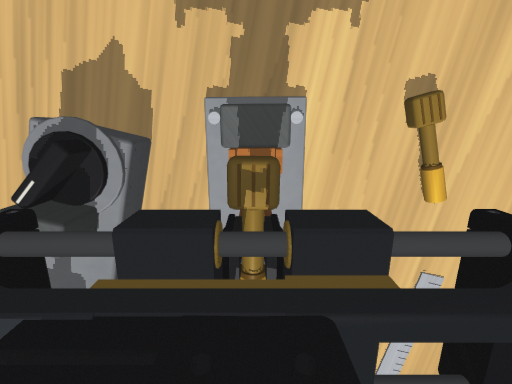

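View pics/sc22.png

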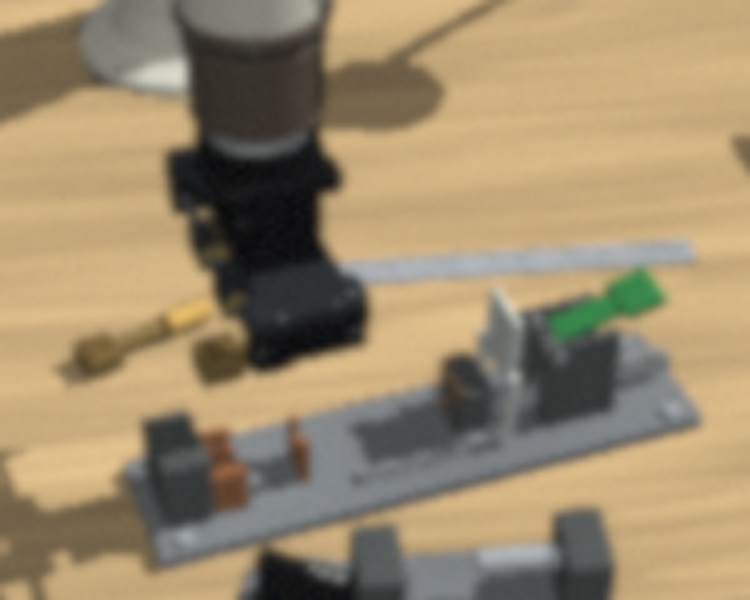

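Call:
move_arm(
  series=[
    [[0.8, -2, 0, 0, 0, 1.4, -1], [1.7, -4.1, 0, 0, 0, 2.8, -1], [1.5, -4.2, 0, 0, 0, 2.8, -1], [1.2, -4.3, 0, 0, 0, 2.9, -1], [1.0, -4.3, 0, 0, 0, 2.9, -1], [0.8, -4.4, 0, 0, 0, 2.9, -1], [0.6, -4.4, 0, 0, 0, 2.9, -1], [0.2, -2, 0, 0, 0, 1.4, -1], [0, 0, 0, 0, 0, 0, -1]],
  ],
)

```text
time_s: 20.02
tcp_pos: [0.5305, -0.2964, 0.1156]
ee_rot: [[-0.988, 0.154, -0.002], [0.154, 0.988, 0.001], [0.002, 0.0, -1.0]]
wrist_force: [-0.7, 0.7, -0.3]
gripper_width: 0.149
```

Run:
```python
from plan import *
s=r.sense();R=np.array(s["ee_rot"]);p=np.array(s["tcp_pos"]);print(p,s["time_s"],s["wrist_force"],s["gripper_width"],R.round(3).tolist())
tile=np.array([.539,-.2875]); d=np.r_[tile-0.011*R[:2,1]-p[:2],0]; print((R.T@d*100).round(2))
c=r.capture("wrist");cv2.imwrite("pics/w23.png",c["color"])
c=r.capture("top"); crop(c,300,120,440,290,4,"tc23.png")
```

```text
[ 0.53048399 -0.29638073  0.1155836 ] 20.025 [-0.70030773  0.73791241 -0.25571769] 0.14902379710073357 [[-0.988, 0.154, -0.002], [0.154, 0.988, 0.001], [0.002, 0.0, -1.0]]
[-0.7  -0.09 -0.  ]
```

View pics/w23.png

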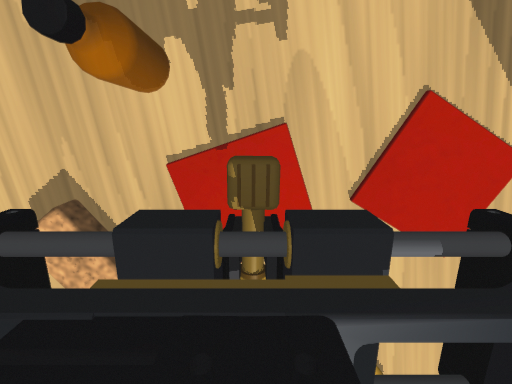

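View pics/tc23.png

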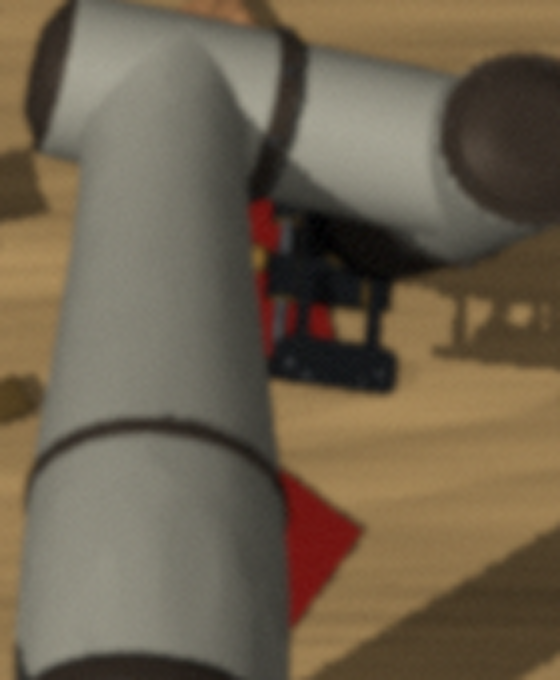

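Run:
```python
from plan import *
s=r.sense();w=wr(r.capture("wrist"),s)
for u,v in [(167,163),(287,123)]: print(at(w,u,v,.008))
```

```text
[ 0.61255859 -0.3375308   0.008     ]
[ 0.48655876 -0.35831793  0.008     ]
```

Call:
move_arm(
  series=[
    [[-0.4, -0.1, 2, 0, 0, 0, -1], [-0.3, 0, 3, 0, 0, 0, -1], [0, 0, 2.5, 0, 0, 0, -1], [0, 0, 1.2, 0, 0, 0, -1], [0, 0, 0.5, 0, 0, 0, -1], [0, 0, 0, 0, 0, 0, -1]],
  ],
)

```text
time_s: 20.92
tcp_pos: [0.539, -0.2969, 0.025]
ee_rot: [[-0.989, 0.151, 0.001], [0.151, 0.989, -0.0], [-0.001, -0.0, -1.0]]
wrist_force: [0.6, -0.9, -0.6]
gripper_width: 0.15
```

Tile corners agree within 3–4 mm. Lowering slowly from z 0.025 to contact.

Call:
move_arm(
  series=[
    [[0, 0, 0.7, 0, 0, 0, -1], [0, 0, 0.4, 0, 0, 0, -1], [0, 0, 0, 0, 0, 0, -1]],
  ],
)

```text
time_s: 21.3
tcp_pos: [0.5383, -0.2971, 0.0133]
ee_rot: [[-0.988, 0.152, -0.001], [0.152, 0.988, 0.0], [0.001, 0.0, -1.0]]
wrist_force: [0.2, 0.6, -1.6]
gripper_width: 0.148
```

Call:
move_arm(
  series=[
    [[0, 0, 0.2, 0, 0, 0, -1], [0, 0, 0, 0, 0, 0, -1]],
  ],
)

```text
time_s: 21.55
tcp_pos: [0.5385, -0.2971, 0.0115]
ee_rot: [[-0.988, 0.151, -0.0], [0.151, 0.988, 0.0], [0.0, 0.0, -1.0]]
wrist_force: [-1.7, -0.0, -0.7]
gripper_width: 0.152
```

Run:
```python
from plan import *
s=r.sense();print(s["tcp_pos"],s["time_s"],s["wrist_force"],s["moment"],s["gripper_width"])
c=r.capture("wrist");cv2.imwrite("pics/w24.png",c["color"])
c=r.capture("scene"); crop(c,120,150,250,270,5,"sc24.png")
```

```text
[ 0.53847907 -0.29711657  0.01150193] 21.55 [-1.74574165 -0.01213224 -0.66464949] [ 0.07481093 -0.08590525  0.01032468] 0.15225582483588646
```

View pics/w24.png

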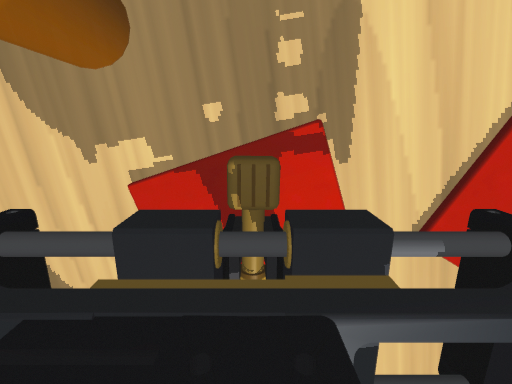

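View pics/sc24.png

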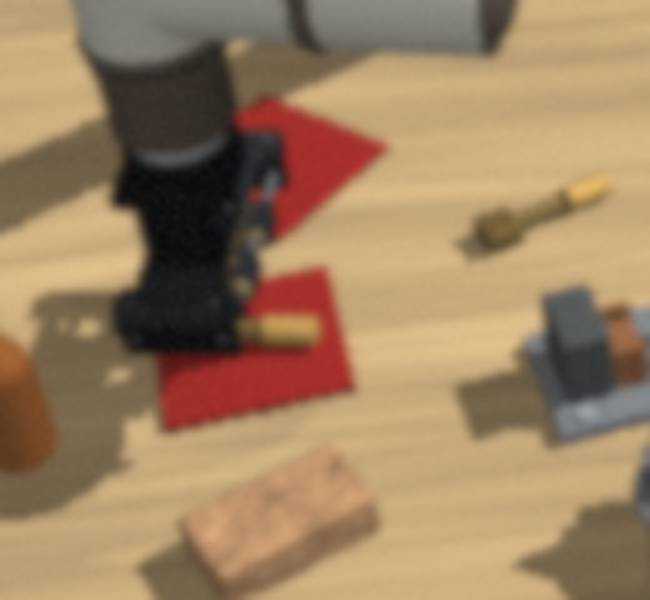

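Call:
move_arm(
  series=[
    [[0, 0, 0.1, 0, 0, 0, -1], [0, 0, 0.1, 0, 0, 0, -1], [0, 0, 0, 0, 0, 0, -1]],
  ],
)

```text
time_s: 22.02
tcp_pos: [0.5384, -0.2971, 0.0094]
ee_rot: [[-0.988, 0.151, -0.0], [0.151, 0.988, 0.0], [0.0, 0.0, -1.0]]
wrist_force: [-0.8, 0.6, 0.0]
gripper_width: 0.148
```

Call:
move_arm(
  series=[
    [[0, 0, 0.1, 0, 0, 0, -1], [0, 0, 0, 0, 0, 0, -1]],
  ],
)

```text
time_s: 22.28
tcp_pos: [0.5386, -0.2971, 0.0092]
ee_rot: [[-0.989, 0.151, 0.0], [0.151, 0.989, -0.0], [-0.0, -0.0, -1.0]]
wrist_force: [-1.9, 1.4, 4.2]
gripper_width: 0.149
```

Contact at z 0.0092 with 4 N up, as predicted. Opening gently, then rising straight up.

Call:
move_arm(
  series=[
    [[0, 0, 0, 0, 0, 0, -0.5], [0, 0, 0, 0, 0, 0, -0.3], [0, 0, 0, 0, 0, 0, -0.3], [0, 0, 0, 0, 0, 0, -0.3], [0, 0, -1, 0, 0, 0, -0.3], [0, 0, -3, 0, 0, 0, -0.3], [0, 0, -5, 0, 0, 0, -0.3], [0, 0, -5, 0, 0, 0, -0.3], [0, 4, -3, 0, 0, 0, -0.3], [0, 6, 0, 0, 0, 0, -0.3], [0, 6, 0, 0, 0, 0, -0.3], [0, 0, 0, 0, 0, 0, -0.3]],
  ],
)

```text
time_s: 23.78
tcp_pos: [0.5631, -0.1355, 0.1795]
ee_rot: [[-0.989, 0.146, 0.001], [0.146, 0.989, 0.0], [-0.001, 0.001, -1.0]]
wrist_force: [0.6, -1.2, -0.0]
gripper_width: 0.349
```

Run:
```python
from plan import *
s=r.sense();print(s["tcp_pos"],s["time_s"],s["wrist_force"],s["gripper_width"])
c=r.capture("wrist");cv2.imwrite("pics/w25.png",c["color"])
c=r.capture("scene");cv2.imwrite("pics/sc25f.png",c["color"]); crop(c,120,150,350,270,3,"sc25.png")
```

```text
[ 0.56310647 -0.13545275  0.17945684] 23.775 [ 0.58493258 -1.22534944 -0.01266063] 0.3485021095744323
```

View pics/w25.png

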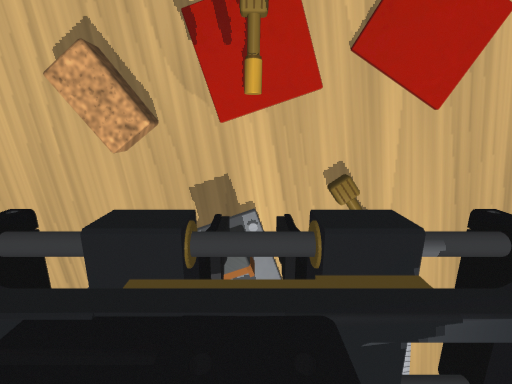

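View pics/sc25.png

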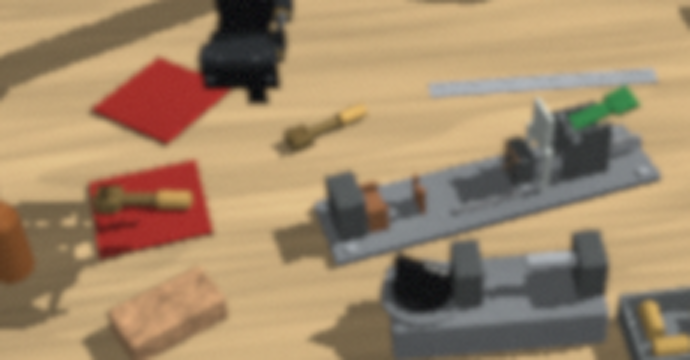

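Run:
```python
from plan import *
sc=r.capture("scene");crop(sc,140,195,200,240,12,"sc26.png");crop(sc,280,165,345,235,9,"sc27.png")
t=r.capture("top");cv2.imwrite("pics/t26.png",t["color"])
```

```text
(no output)
```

View pics/sc26.png

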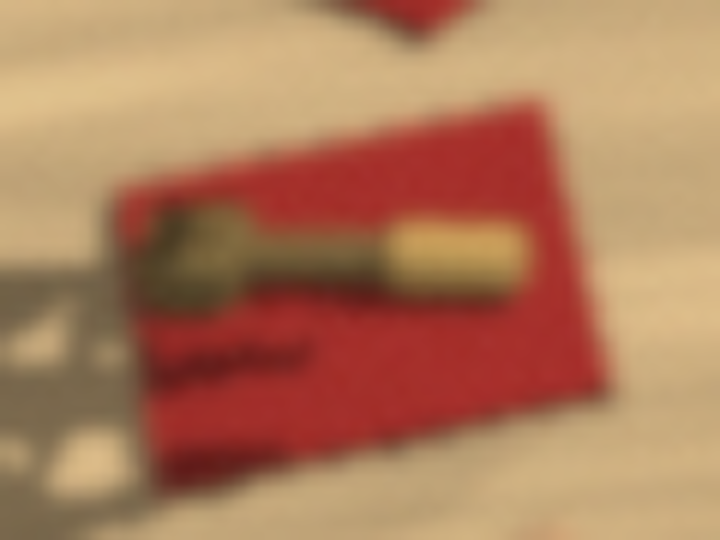

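View pics/sc27.png

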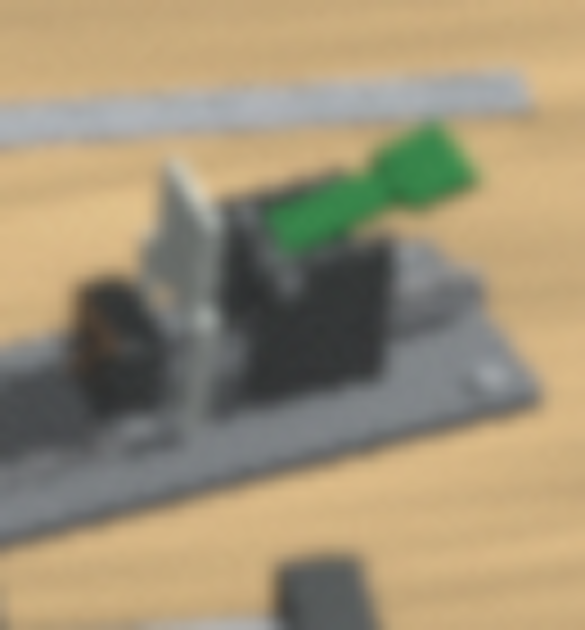

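View pics/t26.png

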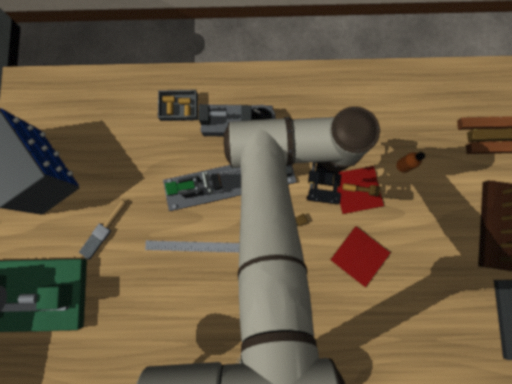

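Run:
```python
from plan import *
sc=r.capture("scene");t=r.capture("top");crop(t,160,155,250,215,8,"t27.png")
a=at(sc,140+140/12,195+262/12,.018);b=at(sc,140+530/12,195+258/12,.018);d=(b-a)
print("len",np.linalg.norm(d)); o=a+d*60/110
T=np.mean([at(sc,140+u/12,195+v/12,.008) for u,v in [(112,190),(545,97),(610,392),(152,495)]],0)
print("peg o",o[:2],"tile",T[:2],"dist",np.linalg.norm(o[:2]-T[:2]))
```

```text
len 0.11355328541626253
peg o [ 0.54287878 -0.28163975] tile [ 0.54413347 -0.28229776] dist 0.0014167662844912032
```

View pics/t27.png

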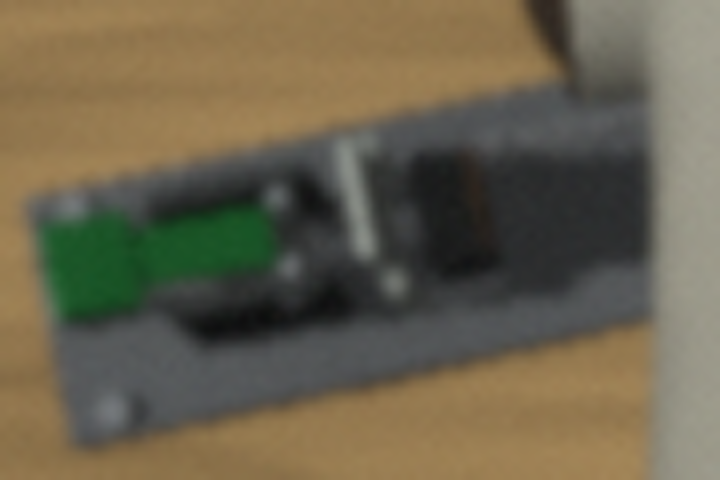

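The peg lies flat with its origin about 1–2 mm from the tile's middle. I have time left, so I'll check the jaw's open position properly with the wrist camera, from the same relative view as before.

```bash
python3 -c "
from plan import *
print(rows(W(-.003,.142,.1912),n=7))"
```

```text
[[1.11, 5.37, -0.18, -0.0, -0.0, -2.88], [0.84, 5.42, -0.18, -0.0, -0.0, -2.88], [0.57, 5.45, -0.18, -0.0, -0.0, -2.88], [0.29, 5.47, -0.18, -0.0, -0.0, -2.88], [0.02, 5.48, -0.18, -0.0, -0.0, -2.88], [-0.26, 5.48, -0.18, -0.0, -0.0, -2.88], [-0.53, 5.46, -0.18, -0.0, -0.0, -2.88]]
```

Call:
move_arm(
  series=[
    [[1.1, 5.4, -1, 0, 0, -2.9, -1], [0.8, 5.4, -0.2, 0, 0, -2.9, -1], [0.6, 5.4, 0, 0, 0, -2.9, -1], [0.3, 5.5, 0, 0, 0, -2.9, -1], [0, 5.5, 0, 0, 0, -2.9, -1], [-0.3, 5.5, 0, 0, 0, -2.8, -1], [-0.5, 5.5, 0, 0, 0, -2.8, -1], [0, 0, 0, 0, 0, 0, -1]],
  ],
)

```text
time_s: 25.08
tcp_pos: [0.5429, 0.2473, 0.19]
ee_rot: [[-0.98, -0.2, 0.0], [-0.2, 0.98, 0.0], [-0.0, 0.0, -1.0]]
wrist_force: [0.6, 0.1, 0.6]
gripper_width: 0.001
```

Run:
```python
from plan import *
s=r.sense();print(cl(s["tcp_pos"]),s["time_s"])
c=r.capture("wrist");crop(c,190,0,310,140,5,"w30.png")
```

```text
[-0.0021  0.1461  0.19  ] 25.075
```

View pics/w30.png

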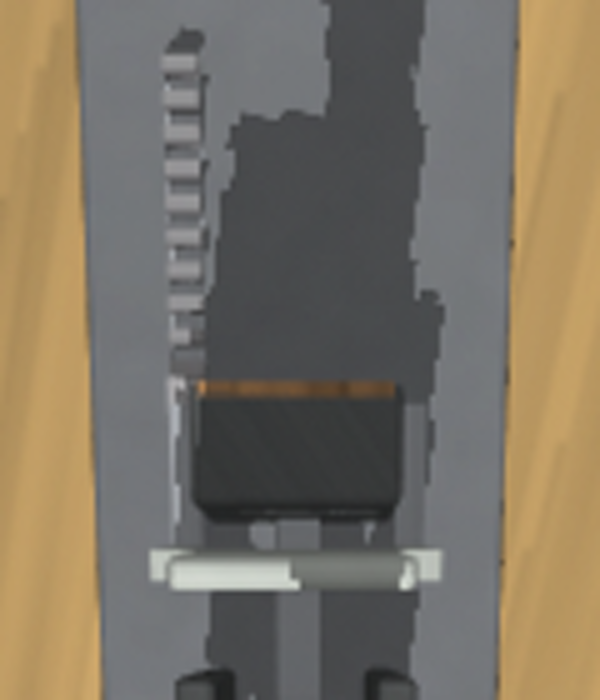

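Run:
```python
from plan import *
s=r.sense();w=wr(r.capture("wrist"),s)
for n,u,v,z in [("jaw top front",290,397,.062),("orange far",290,381,.062),("jaw back",290,515,.062),("rel front top",290,560,.114),("rel slot bracket far",160,550,.07)]: print(n,cl(at(w,190+u/5,v/5,z)))
c=r.capture("wrist");cv2.imwrite("pics/w31.png",c["color"])
```

```text
jaw top front [0.0013 0.0315 0.062 ]
orange far [0.0013 0.0285 0.062 ]
jaw back [0.0013 0.0544 0.062 ]
rel front top [0.0006 0.0661 0.114 ]
rel slot bracket far [0.0277 0.0619 0.07  ]
```

Relative to the home view the jaw has come back 65.7 mm. With home at 68–72 mm, the jaw could be at 2–6 mm, which is too close to the 5 mm limit. I'll push the lever back once more, lower on the plate and a bit harder, to make sure it's on its stop.

Call:
move_arm(
  series=[
    [[-0.2, -5.5, 0, 0, 0, 0, -1], [0, -5.4, 0, 0, 0, 0, -1], [0, 0, 4, 0, 0, 0, -1], [0, 0, 3, 0, 0, 0, -1], [0, 0, 0, 0, 0, 0, -1]],
  ],
)

```text
time_s: 25.85
tcp_pos: [0.5646, 0.1357, 0.1185]
ee_rot: [[-0.981, -0.194, -0.005], [-0.194, 0.981, -0.003], [0.006, -0.002, -1.0]]
wrist_force: [0.5, -0.2, 0.3]
gripper_width: 0.005
```

Run:
```python
from plan import *
s=r.sense();print(cl(s["tcp_pos"]),s["time_s"],np.round(s["ee_rot"],3).tolist())
```

```text
[-0.0028  0.0324  0.1185] 25.85 [[-0.981, -0.194, -0.005], [-0.194, 0.981, -0.003], [0.006, -0.002, -1.0]]
```

Call:
move_arm(
  series=[
    [[-0.3, 0.4, 2, 0, 0, -0.2, -1], [0, 0, 2.4, 0, 0, 0, -1], [0, 0, 0, 0, 0, 0, -1], [0, 1, 0, 0, 0, 0, -1], [0, 1, 0, 0, 0, 0, -1], [0, 0.6, 0, 0, 0, 0, -1], [0, 0, 0, 0, 0, 0, -1]],
  ],
)

```text
time_s: 26.72
tcp_pos: [0.5636, 0.1691, 0.0773]
ee_rot: [[-0.979, -0.202, 0.002], [-0.202, 0.979, 0.0], [-0.002, -0.0, -1.0]]
wrist_force: [0.8, -0.9, 0.6]
gripper_width: 0.009
```

Run:
```python
from plan import *
s=r.sense();print(cl(s["tcp_pos"]),s["time_s"],s["wrist_force"]@np.r_[ey,0])
```

```text
[0.0027 0.0653 0.0773] 26.725 -1.0526057066426568
```

Call:
move_arm(
  series=[
    [[0.2, 0.3, 0, 0, 0, 0, -1], [0, 0, 0, 0, 0, 0, -1]],
  ],
)

```text
time_s: 26.98
tcp_pos: [0.5621, 0.1703, 0.0773]
ee_rot: [[-0.979, -0.201, 0.003], [-0.201, 0.979, -0.001], [-0.003, -0.001, -1.0]]
wrist_force: [5.8, -5.2, 0.4]
gripper_width: 0.006
```

Call:
move_arm(
  series=[
    [[0, 0.3, 0, 0, 0, 0, -1], [0, 0, 0, 0, 0, 0, -1]],
  ],
)

```text
time_s: 27.22
tcp_pos: [0.5618, 0.1716, 0.0771]
ee_rot: [[-0.98, -0.201, 0.003], [-0.201, 0.98, -0.003], [-0.002, -0.004, -1.0]]
wrist_force: [7.3, -11.1, 0.3]
gripper_width: 0.01
```

Call:
move_arm(
  series=[
    [[0, 0.3, 0, 0, 0, 0, -1], [0, 0, 0, 0, 0, 0, -1]],
  ],
)

```text
time_s: 27.48
tcp_pos: [0.5614, 0.1728, 0.0769]
ee_rot: [[-0.98, -0.201, 0.002], [-0.201, 0.98, -0.006], [-0.001, -0.006, -1.0]]
wrist_force: [10.1, -14.8, -2.2]
gripper_width: 0.007
```

Run:
```python
from plan import *
s=r.sense();print(cl(s["tcp_pos"]),s["time_s"],s["wrist_force"]@np.r_[ey,0])
c=r.capture("scene");crop(c,280,165,345,235,9,"sc40.png")
```

```text
[0.0013 0.0694 0.0769] 27.475 -16.485154229407026
```

View pics/sc40.png

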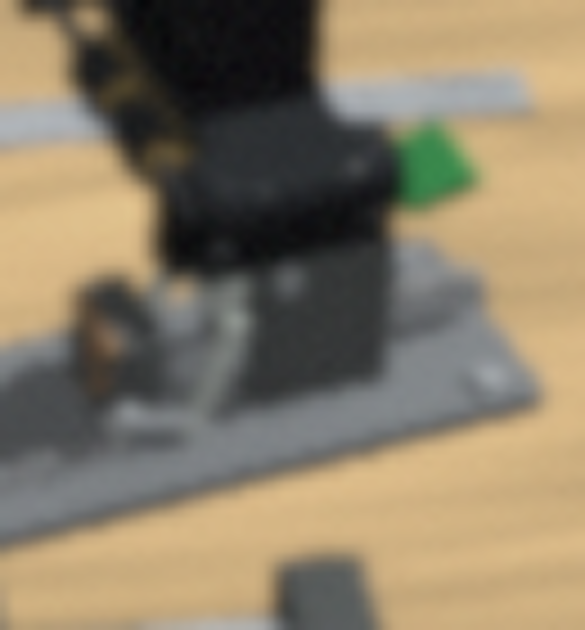

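The force climbs stiffly as soon as the lever is tipped (1, 8, 13, 17 N over 4 mm), and the jaw looks in the same place as before. It was already on its hard stop. Retreating and handing in.

Call:
move_arm(
  series=[
    [[0, -1, 0, 0, 0, 0, -1], [0, -1.5, 0, 0, 0, 0, -1], [0, -1.2, 0, 0, 0, 0, -1], [0, 0, -4, 0, 0, 0, -1], [0, 0, -5, 0, 0, 0, -1], [0, 0, -4, 0, 0, 0, -1], [5, 0, 0, 0, 0, 0, -1], [6, 0, 0, 0, 0, 0, -1], [5, 0, 0, 0, 0, 0, -1], [0, 0, 0, 0, 0, 0, -1], [0, 0, 0, 0, 0, 0, -1]],
  ],
)

```text
time_s: 28.9
tcp_pos: [0.4107, 0.1089, 0.2072]
ee_rot: [[-0.979, -0.202, 0.002], [-0.202, 0.979, 0.001], [-0.002, 0.001, -1.0]]
wrist_force: [0.0, 0.7, 0.4]
gripper_width: 0.006
```

Run:
```python
from plan import *
s=r.sense();print(cl(s["tcp_pos"]),s["time_s"],s["wrist_force"])
c=r.capture("scene");crop(c,120,150,350,270,3,"sc41.png")
```

```text
[-0.1591  0.0364  0.2072] 28.9 [0.01617265 0.66384646 0.41948838]
```

View pics/sc41.png

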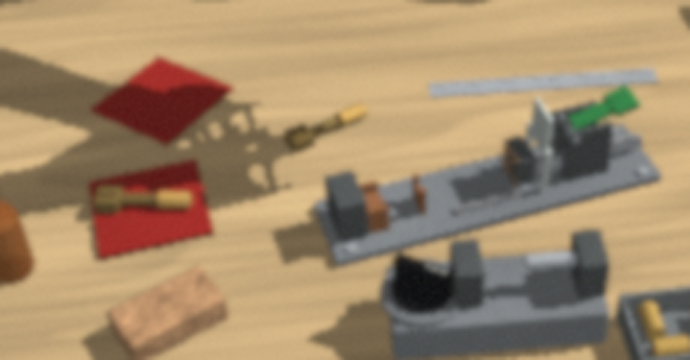

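The peg lies on the tile at about (143,200), the jaw is open, the trigger is up, and the other things look undisturbed.

```bash
python3 -c "
from station import r
print(r.finish_job())"
```

```text
the job is handed in; nothing more can be done
None
```

I handed the job in at about 29 s of the 59 s; the hand-in gave no verdict. I pumped the trigger until a full stroke no longer moved the jaw. Then I pushed the release lever over, slid the jaw back to its stop, and laid the capped peg on the farther red tile.

- **Grip:** My first grip sat too deep between the fingers to lay the peg on the tile. After the cap was home I set the peg back in the cradle, with a few newtons of contact, and regripped it nearer the fingertips.
- **Peg and cap:** In the last pictures the peg looks flat, with its origin about 1–2 mm from the tile's middle. While the peg was still in the clamp, the cap base measured at the home position.
- **Trigger and other things:** The trigger is up, the robot is clear, and nothing else looks disturbed.
- **Jaw (checks disagreed):** From the camera it came back only 65.7 mm. Against a home position of 68–72 mm, that would leave it 2–6 mm short of fully open, and the limit for step 4 is 5 mm. A second push, lower on the lever, met a hard stop at once with no visible jaw movement, so I take the jaw as fully open and the gap as calibration error.

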